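Fill the tasting bowl and drain a gherkin over it

ROBOT

A 7-joint arm with a two-finger parallel gripper is mounted at the origin on the work surface. World frame = base frame: x ahead of the robot, y to its left, z up, the work surface at z = 0. Lengths are in mm, angles in rad, forces in N, time in s.
With the tool pointing down it reaches from about 350 to 900 mm from the base axis. Payload 19.9 kg.
Tool frame: the origin (TCP) lies at the very end of the fingers, on their centre line; the grasp point (between the pads) lies manip.pinch_z behind it (manip.pinch_z is the distance from the TCP to the grasp point, in mm); y points along the fingers, z is the direction in which the jaws open and shut, and the axes are right-handed (so a half turn about y gives the same grasp; the last joint's range is limited). The gripper opens to 94 mm and grips with 3 to 60 N. Pads are 16 mm wide; open, the fingers measure 119 mm over their backs; the gripper's body (75 mm by 177 mm) begins 78 mm behind the grasp point.
Start: joints at [1.091, 0.417, -0.01, 1.614, 0.005, 1.111, -0.053], TCP at [264.958, -566.035, 205.425] pointing down, gripper open.
Joint ranges: [-2.81, 2.81], [-0.39, 2.02], [-1.27, 1.25], [0.06, 2.57], [-1.19, 4.33], [0.19, 2], [-2.82, 2.82]. Speed limits (rad/s): [1.89, 1.89, 2.39, 2.39, 3.01, 3.01, 3.01].

INTERFACE

Orientations are given as a rotation vector (axis times angle).
In Python, from workcell import manip gives the robot as it stands.
- The arm moves only by the tool step_arm, never from a script. Its argument "motion" is a list of rows, each a list of 5 numbers: the gripper command: -1 is fully open, 1 is shut, values between are in proportion, then the shift along the tool's x, y, z in m, then the turn about the tool's y in rad. In form: [[hand, tx, ty, tz, twist], ...]. A call has 1 to 5 rows; each row is the pose to reach, as a shift and turn from the pose commanded when the call began, along the tool's axes at that moment; what a row does not reach only later rows make up. A row lasts 1/8 s, in which the tool goes at most 62.5 mm and 10.7 degrees, less where a joint would pass 70% of its speed; a pose out of reach is approached as far as the arm can. A call with a gripper value outside its range is refused whole. The fingers move at their own pace and stop on an object; "newtons" is the grip in N (left out, the last holds). Time passes only in rows, so rows that repeat a pose let the fingers close. It gives the time, the measured TCP pose, the force and the opening at its end, in the units of the state.
- manip.sense(): the state, without advancing time (a new reading comes with each control period).
- manip.snapshot(name): name is "scene" or "side" or "wrist"; returns the picture (480x640x3 uint8, blue, green, red); there is no depth.
- manip.camera_model(name): a dict with "vertical_fov" (degrees; the focal length in pixels is half the picture's height over the tangent of half this angle, whatever the lens; pixels are square), "cx", "cy" (the principal point, pixels), "R" (3x3) and "t" (3): a world point X has camera coordinates R X + t. Camera axes: x right, y down, z forward; pixel columns grow to the right and rows downward; lengths in mm; the calibration is good to about 2 mm. The wrist camera is an equidistant fisheye: a pixel r from the principal point sees the ray r / f radians off the axis. A picture is of the moment at which its call begins: read the wrist's pose just before it. camera_model takes no time and is no camera call; for the wrist camera it gives the pose at the moment of the call.
- manip.close_job(): hands the job in, once; it reports no verdict.
The state is a dict: "t": time; "qpos": joint angles; "qvel": joint speeds; "tau": joint torques, N m; "position": TCP position; "ee_rot": TCP orientation; "contact_force": force on the tool from outside, world axes, zero at the start; "ft_torque": the same for the moment, N m; "opening": finger opening in mm.
Only numpy, scipy, OpenCV 4.12 (cv2) and the standard library are available. Lean on these libraries where they do the work, as an engineer would, in place of code of your own. Each camera call takes 0.05 s, during which the arm holds its last target.

TASK

Make up the tasting bowl: lift the weighing tray off the scale, tip all the carrot chunks into the white bowl, and set the empty tray back level on the scale. Then pick up the tongs, take the dark green gherkin off the draining rack with them, and finish holding it in the tongs well clear above the middle of the bowl, so that it can drip there; do not put it down or let go. The gripper itself must not touch any of the food, and the other pickles, the jars and the bowl stay where they are.

Things in the scene. Friction and masses are not known exactly. Their poses are not given: they have to be found in the camera images.
- tray: aluminium weighing tray, loose, 0.24 kg, on the scale, holding four chunks: 210 mm long (x), 110 mm wide, walls 30 mm, floor 3 mm thick and smooth (wet chunks slide once it slopes about 25 degrees, surely at 35 to 45). Its end at -x is open, the sides taper to it. A lengthwise strap handle stands on the back wall and on a bridge across the middle, 44 mm up. Origin: centre of its underside, z up
- tray_grip (a point): middle of the tray's black grip: a bar along the tray's x, 88 mm long, 22 mm wide (along the tray's y) and 18 mm tall, 86 mm above the tray's underside and 12 mm from its origin towards the back (+x); near the tray's balance point. Free space below it down to the chunks: about 55 mm
- tray_mouth (a point): middle of the floor's edge at the tray's open pouring mouth, 84 mm wide: 105 mm from the tray's origin along the tray's -x, 3 mm above its underside
- scale: white counter scale, heavy, does not move: 240 x 220 mm, its steel platform 190 mm (x) x 210 mm (y), centred 20 mm to its +x, top 70 mm above the bench, blank display at its -x side. Origin: centre of its underside on the bench
- bowl: white tasting bowl, loose, 0.55 kg, 160 mm across the rim, 62 mm high, empty at the start. Origin: centre of its underside
- chunk0: orange pickled carrot chunk, a disc 24 mm across and 19 mm tall, about 12 g, starts flat on the tray's floor behind the bridge. Origin: centre of its underside as it starts
- chunk1: orange pickled carrot chunk, a disc 24 mm across and 19 mm tall, about 12 g, starts flat on the tray's floor behind the bridge. Origin: centre of its underside as it starts
- chunk2: orange pickled carrot chunk, a disc 24 mm across and 19 mm tall, about 12 g, starts flat on the tray's floor behind the bridge. Origin: centre of its underside as it starts
- chunk3: orange pickled carrot chunk, a disc 24 mm across and 19 mm tall, about 12 g, starts flat on the tray's floor behind the bridge. Origin: centre of its underside as it starts
- rack: low wire draining rack on a steel drip tray, does not move: 124 mm (x) x 284 mm (y), wires' tops 20 mm above the bench, no rim. Three whole pickles lie on it in a row along its y, 95 mm apart, each lying roughly along the rack's x, in an order that varies. Origin: centre of its underside
- gherkin: the whole dark green, warty gherkin, loose, about 55 g: 36 mm thick, 88 mm long along its own x, very slightly bent. Origin: middle of its underside as it starts, z up
- gherkin_center (a point): middle of the gherkin, 18 mm above its underside
- red_pepper: whole red pickled pepper, 30 mm thick, 86 mm long along its own x, lying on the rack; a bystander. Origin: middle of its underside
- yellow_pepper: whole yellow pickled pepper, 30 mm thick, 90 mm long along its own x, lying on the rack; a bystander. Origin: middle of its underside
- tongs: steel spring tongs with green grips, 0.14 kg, lying flat and open on the cutting board, arms side by side. Origin: pivot at the rear end, level with the arms' lower edges; x runs along the middle line from pivot to tips as they lie open, z up (frame of the arm at +y). 239 mm long; arms 22 mm tall; tips 26 mm tall, slightly hollow pads 42 mm long, 70 mm apart when open
- tongs_arm (a joint): angle by which the tongs are squeezed, rad: 0 open (at rest), 0.15 with the tips on something 36 mm thick, 0.30 shut. Squeezing the green grips from outside closes the tips about twice as far as the grips move; a spring pushes back with 5 N (open) to 8 N (closed) at the grips and opens the tongs when let go
- tongs_grip (a point): point between the two green grips, 110 mm from the pivot along the tongs' x, 11 mm above the lower edges; the tongs balance near here. Each grip is 62 mm long and 22 mm tall. Width over the grips: about 50 mm open, 33 to 36 mm with the tips closed on something 36 mm thick
- tongs_tips (a point): point between the middles of the two tip pads, 214 mm from the pivot along the tongs' x (104 mm ahead of tongs_grip), 13 mm above the lower edges
- board: white cutting board the tongs lie on, does not move: 300 x 100 mm, 12 mm thick. Origin: centre of its underside
- jar_red: filled glass jar of red tomatoes, gold lid, 76 mm across, 125 mm high, 0.62 kg, loose; a bystander. Origin: centre of its underside
- jar_green: filled glass jar of green pickles, gold lid, 76 mm across, 125 mm high, 0.62 kg, loose; a bystander. Origin: centre of its underside
- jar_dark: filled glass jar of dark pickles, gold lid, 76 mm across, 125 mm high, 0.62 kg, loose; a bystander. Origin: centre of its underside

How it is judged:
By the outcome, as a careful person would: the job done as asked, in the order asked, and still so for the second after the job is handed in, while the arm keeps its last pose, push and grip.
It also fails if it takes over 70 s, if anything falls off the work surface, if the arm or the gripper's body presses on something with over 40 N, if the wrist force passes 120 N, or if a joint passes its speed limit or range.

## Working session

There is one attempt and no reset: what is moved stays moved. The work goes in short steps, Python scripts to look and compute and a tool call to move; the robot and the scene stay as the last step left them, time stands still between calls to the robot, and variables do not carry over. Pictures are saved under pics/ and viewed, and the job is handed in when it is done.

Besides the shell and the picture viewer there is one more tool, called after "Emit:" by a JSON object that holds its "method" and its "body", one argument or row to a line. step_arm: Moves the arm, as the interface text tells. Its arguments: {"type":"object","properties":{"motion":{"type":"array","items":{"type":"array","items":{"type":"number"}}},"newtons":{"type":"number"}},"required":["motion"]}

```bash
ls; mkdir -p pics
python3 - <<'E'
from workcell import manip
import cv2
s=manip.sense()
for k,v in s.items(): print(k,v)
print(manip.pinch_z)
for n in ["scene","side","wrist"]:
    m=manip.camera_model(n); print(n,m)
    cv2.imwrite(f"pics/{n}0.png",manip.snapshot(n))
E
```

```text
pics
t 0.0
qpos [ 1.09150851  0.41792758 -0.01028507  1.61415287  0.004747    1.11069804
 -0.05298431]
qvel [ 0.00027994  0.00142791 -0.00020602  0.00150833 -0.0016539  -0.00021003
  0.00045323]
tau [ 6.99235716e-04 -8.51269627e+01  6.39870632e-01 -4.26011825e+01
 -4.87509440e-02  1.85803411e-02  1.16876759e-04]
position [ 264.77284011 -565.74405943  204.86329661]
ee_rot [-0.44071592  1.98034024 -1.97811263]
contact_force [0.19860676 0.2888084  0.39500529]
ft_torque [-0.03643155  0.03054519  0.00497504]
opening 93.8322969832434
18.8
scene {'vertical_fov': 47.03839371593855, 'cx': 321.34853237685917, 'cy': 244.0322041769065, 'R': array([[-0.63773674,  0.77017345, -0.01116757],
       [ 0.57898224,  0.46975916, -0.66641271],
       [-0.5080073 , -0.43146169, -0.74549942]]), 't': array([ 361.62548463, -290.65583235, 1780.39180338])}
side {'vertical_fov': 44.83071974314532, 'cx': 315.78414882703663, 'cy': 250.70542273634703, 'R': array([[-0.99019928, -0.13945527,  0.00759094],
       [-0.07475749,  0.48333577, -0.87223727],
       [ 0.11796911, -0.86425619, -0.48902405]]), 't': array([ 585.21004051,  133.67744826, 1413.60577482])}
wrist {'vertical_fov': 65.70646984690485, 'cx': 317.15012151231946, 'cy': 235.7517357973391, 'R': array([[ 4.23879918e-01, -9.05718396e-01, -4.31136819e-05],
       [-8.73767326e-01, -4.08939218e-01,  2.63247745e-01],
       [-2.38445956e-01, -1.11547761e-01, -9.64728264e-01]]), 't': array([-624.99578941,  -26.38860827,  389.25687873])}
```

View pics/scene0.png

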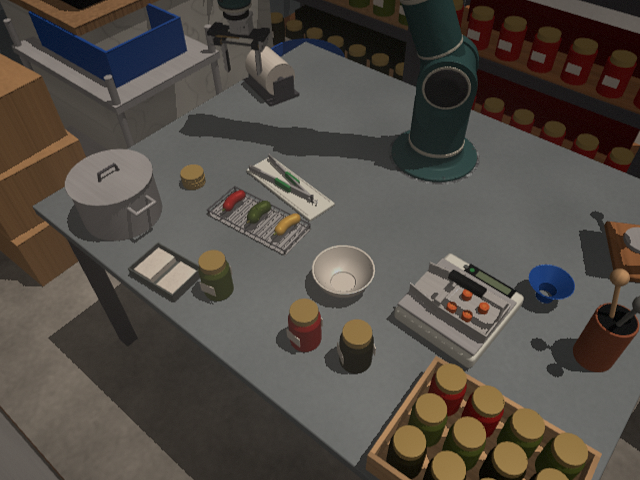

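View pics/side0.png

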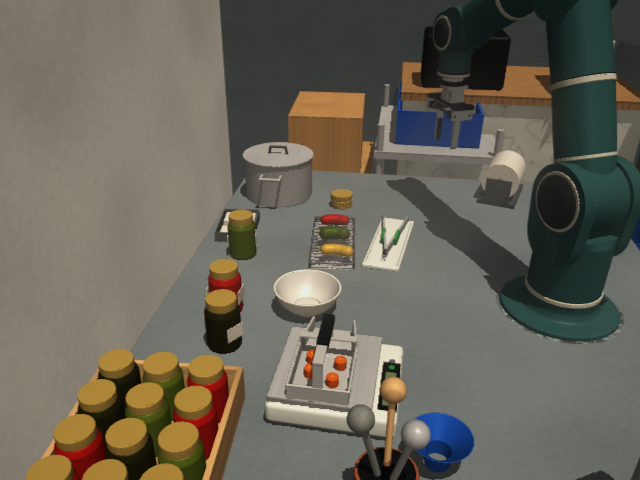

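View pics/wrist0.png

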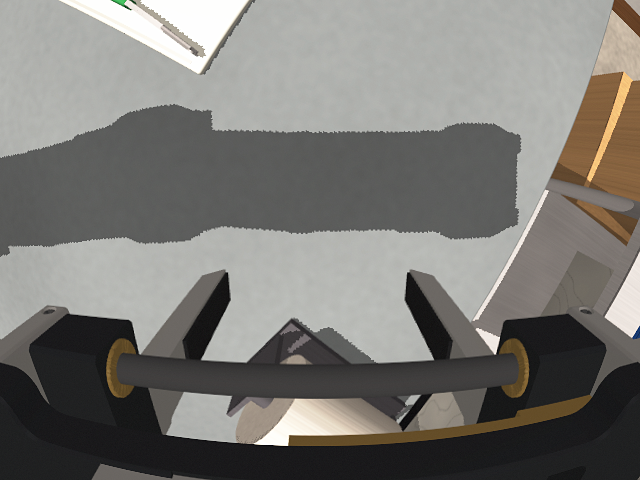

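```bash
cat > h.py <<'E'
import numpy as np, cv2
from scipy.spatial.transform import Rotation as Ro
from workcell import manip
def ray(m,u,v,fish=False):
    f=240/np.tan(np.radians(m['vertical_fov']/2))
    a=np.array([u-m['cx'],v-m['cy']],float)
    if fish:
        r=np.hypot(*a); th=r/f
        d=np.array([*(a/max(r,1e-9)*np.sin(th)),np.cos(th)])
    else: d=np.array([a[0]/f,a[1]/f,1])
    R=np.array(m['R']); t=np.array(m['t'])
    return -R.T@t, R.T@d
def onz(m,u,v,z,fish=False):
    c,d=ray(m,u,v,fish); return c+d*(z-c[2])/d[2]
def proj(m,X,fish=False):
    f=240/np.tan(np.radians(m['vertical_fov']/2))
    p=np.array(m['R'])@np.array(X,float)+np.array(m['t'])
    if fish:
        r=np.hypot(p[0],p[1]); th=np.arctan2(r,p[2]); return np.array([m['cx'],m['cy']])+p[:2]/r*th*f
    return np.array([m['cx'],m['cy']])+p[:2]/p[2]*f
def tri(rs):
    A=np.zeros((3,3));b=np.zeros(3)
    for c,d in rs:
        d=d/np.linalg.norm(d);P=np.eye(3)-np.outer(d,d);A+=P;b+=P@c
    return np.linalg.solve(A,b)
E
python3 - <<'E'
from h import *
np.set_printoptions(precision=1,suppress=True)
s=manip.sense(); print(Ro.from_rotvec(s['ee_rot']).as_matrix())
m=manip.camera_model('scene');n=manip.camera_model('side')
for name,z,uv in [('bowl',62,(343,271)),('rackc',20,(259,219)),('gherk',38,(259,211)),('red',35,(234,200)),('yel',35,(287,223)),('scale TL',70,(444,257)),('barA',90,(450,272)),('barB',90,(483,294)),('board',12,(290,187)),('jr',125,(303,312)),('jg',125,(212,262)),('jd',125,(357,333))]:
    print(name,onz(m,*uv,z))
for name,z,uv in [('bowl',62,(308,290)),('gherk',38,(335,232)),('barA',90,(327,320)),('barB',90,(320,345)),('jr',125,(224,270))]:
    print('side',name,onz(n,*uv,z))
a=cv2.imread('pics/scene0.png')[220:380,360:560];cv2.imwrite('pics/a1.png',cv2.resize(a,(800,640))[:600])
a=cv2.imread('pics/side0.png')[300:450,240:440];cv2.imwrite('pics/a2.png',cv2.resize(a,(800,600)))
a=cv2.imread('pics/scene0.png')[140:260,190:350];cv2.imwrite('pics/a3.png',cv2.resize(a,(800,600)))
E
```

```text
[[-0.9 -0.   0.4]
 [-0.4  0.  -0.9]
 [ 0.  -1.  -0. ]]
bowl [606.  103.6  62. ]
rackc [ 579.9 -218.9   20. ]
gherk [ 568.7 -227.3   38. ]
red [ 579.7 -317.5   35. ]
yel [ 551.8 -136.1   35. ]
scale TL [413.9 277.9  70. ]
barA [462.7 320.8  90. ]
barB [471.5 415.   90. ]
board [ 418.1 -246.1   12. ]
jr [794.8 137.6 125. ]
jg [ 823.3 -126.8  125. ]
jd [762.7 263.4 125. ]
side bowl [593.4 116.1  62. ]
side gherk [ 568.4 -230.6   38. ]
side barA [531.  264.5  90. ]
side barB [534.4 348.   90. ]
side jr [777.8 159.  125. ]
```

View pics/a1.png

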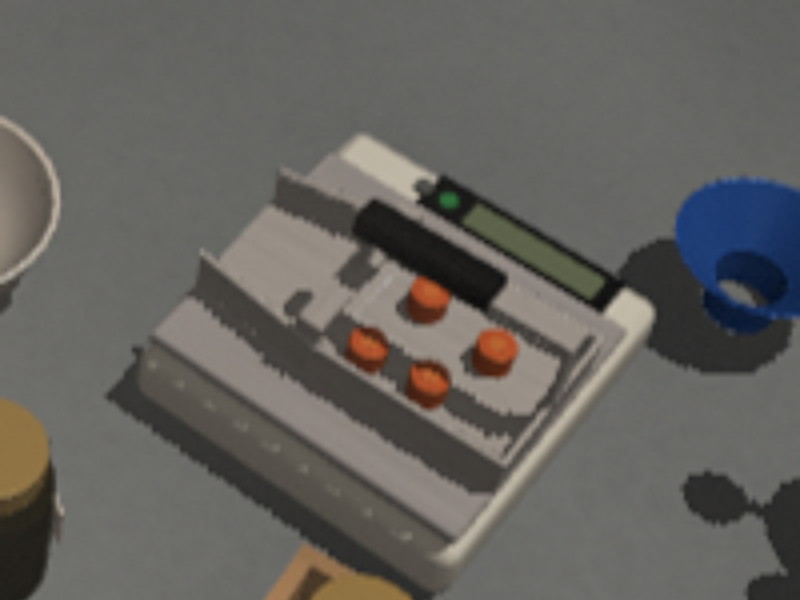

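View pics/a2.png

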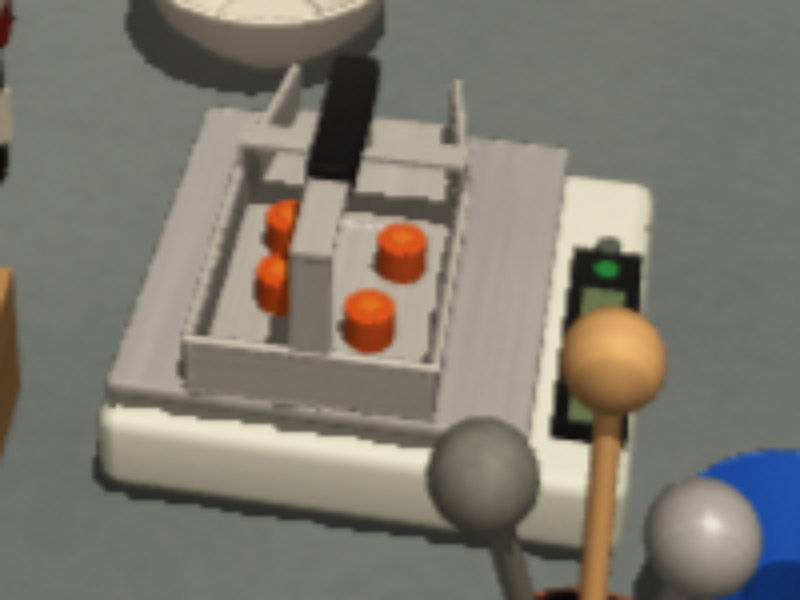

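View pics/a3.png

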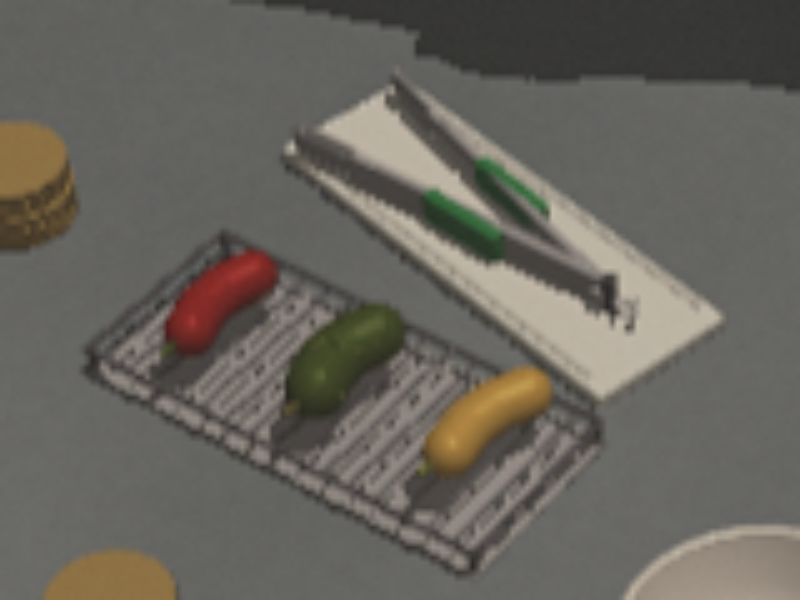

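Run:
```python
from h import *
np.set_printoptions(precision=1,suppress=True)
m=manip.camera_model('scene');n=manip.camera_model('side')
A=lambda u,v:(360+u/4,220+v/4); B=lambda u,v:(240+u/4,300+v/4)
def T(name,a,b):
    X=tri([ray(m,*A(*a)),ray(n,*B(*b))]); print(name,X, proj(m,X)-A(*a))
T('bar front end',(368,222),(355,62))
T('bar back end',(492,284),(333,172))
T('bowl?',(0,0),(0,0))
# known-height intersections: tray grip z=70+86(+9 top)=156..165
for nm,cam,f,uv in [('sc',m,A,(375,210)),('sc',m,A,(500,272)),('si',n,B,(355,60)),('si',n,B,(333,178))]:
    print(nm,onz(cam,*f(*uv),165))
print('side strap corner',onz(n,*B(313,250),163),'back wall corners',onz(n,*B(185,345),100),onz(n,*B(438,375),100))
print('scene back wall', onz(m,*A(505,458),100), onz(m,*A(597,340),100))
print('mouth tops side', onz(n,*B(295,66),100), onz(n,*B(457,82),100),'scene',onz(m,*A(280,172),100),onz(m,*A(203,252),100))
for z,nm,c,i in ((62,'scene0',m,(343,271)),):
    pass
for nm,c in(('scene',m),('side',n)):
    im=cv2.imread(f'pics/{nm}0.png');hs=cv2.cvtColor(im,cv2.COLOR_BGR2HSV)
    for k,lo,hi,z in (('gherkin',(32,90,25),(48,255,130),38),('chunk',(3,180,120),(14,255,255),85),('grips',(55,100,40),(80,255,255),23)):
        mk=cv2.inRange(hs,lo,hi);q,l,st,ce=cv2.connectedComponentsWithStats(mk)
        for j in range(1,q):
            if st[j,4]>25: print(nm,k,st[j,4],ce[j],onz(c,*ce[j],z))
```

```text
bar front end [520.6 347.5 158.6] [-0.  -1.3]
bar back end [518.5 425.1 157.5] [0.  0.3]
bowl? [661.4 217.9 208.8] [10.  49.6]
sc [518.8 349.9 165. ]
sc [513.7 425.5 165. ]
si [518.3 350.8 165. ]
si [517.2 439.4 165. ]
side strap corner [519.7 485.7 163. ] back wall corners [575.9 482.5 100. ] [464.9 484.8 100. ]
scene back wall [573.4 476.2 100. ] [469.6 478.6 100. ]
mouth tops side [557.9 270.2 100. ] [474.3 271.6 100. ] scene [477.  271.3 100. ] [558.2 269.1 100. ]
scene gherkin 116 [358.8   2.7] [-642.8 -788.1   38. ]
scene gherkin 228 [384.9   8.4] [-669.8 -667.2   38. ]
scene gherkin 64 [402.7  19.3] [-634.1 -551.3   38. ]
scene gherkin 244 [258.1 210. ] [ 567.4 -232.2   38. ]
scene gherkin 132 [218.4 274.5] [ 800.3 -147.8   38. ]
scene gherkin 47 [412.3 417.4] [807.8 446.   38. ]
scene gherkin 304 [431.9 431.6] [808.  493.9  38. ]
scene gherkin 354 [519.3 440.7] [712.5 640.2  38. ]
scene gherkin 389 [464.  452.3] [803.9 565.9  38. ]
scene gherkin 342 [559.3 465.3] [708.1 722.7  38. ]
scene chunk 49 [466.9 293. ] [488.8 383.2  85. ]
scene chunk 42 [451.2 306.3] [545.4 374.3  85. ]
scene chunk 57 [483.9 306.3] [497.8 432.7  85. ]
scene chunk 45 [466.6 314.6] [543.4 413.5  85. ]
scene grips 36 [282.  182.6] [ 427.3 -269.4   23. ]
side gherkin 850 [242.  241.3] [ 816.4 -135.4   38. ]
side gherkin 255 [333.6 231.1] [ 572.9 -235.3   38. ]
side gherkin 1911 [172.3 430. ] [764.4 552.6  38. ]
side gherkin 31 [146.1 379.5] [859.2 437.2  38. ]
side chunk 133 [309.1 362.1] [548.6 395.5  85. ]
side chunk 130 [340.4 362.7] [490.1 388.5  85. ]
side chunk 139 [332.3 379.7] [499.8 437.3  85. ]
side chunk 55 [204.9 384.9] [723.4 484.3  85. ]
side chunk 45 [415.2 469.9] [352.8 617.3  85. ]
side chunk 29 [356.2 474. ] [440.5 638.   85. ]
side grips 30 [382.3 234.4] [ 434.3 -265.5   23. ]
side grips 37 [396.6 235.8] [ 393.1 -263.    23. ]
side grips 29 [391.2 366.9] [392.9 312.6  23. ]
```

```bash
cat > go.py <<'E'
# usage: go.py x y z [zaxis_deg] : shift in tool axes (m) from measured pose; twist about tool y to bring tool z axis to world angle deg
import sys; from h import *
np.set_printoptions(precision=3,suppress=True)
s=manip.sense();R=Ro.from_rotvec(s['ee_rot']).as_matrix();p=s['position']
print('t',round(s['t'],2),'pos',p.round(1),'F',s['contact_force'].round(1),'open',round(s['opening'],1),'tool z ang',np.degrees(np.arctan2(R[1,2],R[0,2])).round(2),'down',R[:,1].round(3))
a=[float(x) for x in sys.argv[1:]]
if len(a)>=3:
    print('shift',R.T@((np.array(a[:3])-p)/1000))
    if len(a)>3:
        d=np.degrees(np.arctan2(R[1,2],R[0,2])); w=(a[3]-d+180)%360-180
        print('twist rad',-np.radians(w).round(3))
E
python3 go.py 480 -150 330 0;python3 go.py 518 330 330 0; python3 go.py 518 330 330 180
```

```text
t 0.15 pos [ 264.8 -565.8  205. ] F [-0.4  0.5 -0.9] open 94.2 tool z ang -64.92 down [-0.     0.001 -1.   ]
shift [-0.371 -0.125 -0.285]
twist rad -1.133
t 0.15 pos [ 264.8 -565.8  205. ] F [-0.4  0.5 -0.9] open 94.2 tool z ang -64.92 down [-0.     0.001 -1.   ]
shift [-0.609 -0.124 -0.704]
twist rad -1.133
t 0.15 pos [ 264.8 -565.8  205. ] F [-0.4  0.5 -0.9] open 94.2 tool z ang -64.92 down [-0.     0.001 -1.   ]
shift [-0.609 -0.124 -0.704]
twist rad 2.009
```

Emit:
{"method": "step_arm", "body": {
  "motion": [
    [-1,-0.03,-0.06,-0.02,0],
    [-1,-0.08,-0.12,-0.06,-0.15],
    [-1,-0.13,-0.125,-0.1,-0.3],
    [-1,-0.18,-0.125,-0.14,-0.45],
    [-1,-0.22,-0.125,-0.18,-0.6]
  ]
}}

```text
t: 0.78
position: [379.8, -329.6, 330.0]
ee_rot: [-0.911, 1.586, -1.587]
contact_force: [0.6, -0.5, 0.0]
opening: 94.0
```

```bash
python3 go.py 480 -150 330 0
```

```text
t 0.78 pos [ 379.8 -329.6  330. ] F [ 0.6 -0.5  0. ] open 94.0 tool z ang -30.24 down [ 0. -0. -1.]
shift [-0.206 -0.    -0.004]
twist rad -0.528
```

```bash
cat > snap.py <<'E'
import sys,pickle; from h import *
n,o=sys.argv[1],sys.argv[2]
m=manip.camera_model(n); im=manip.snapshot(n); cv2.imwrite(f'pics/{o}.png',im); pickle.dump(m,open(f'pics/{o}.pkl','wb'))
E
python3 snap.py wrist w1
```

```text
(no output)
```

View pics/w1.png

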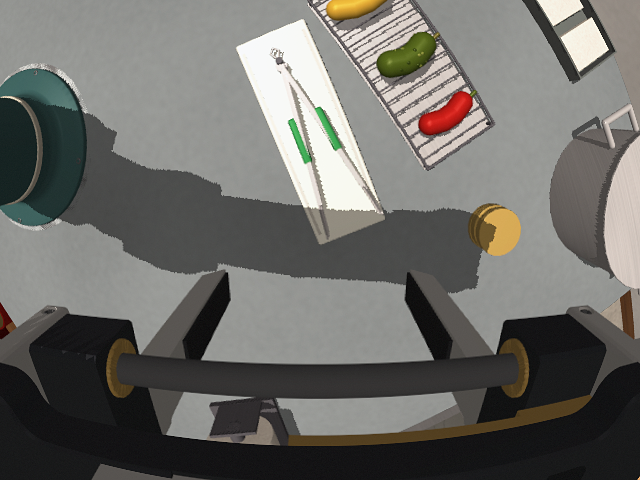

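Emit:
{"method": "step_arm", "body": {
  "motion": [
    [-1,-0.05,0,-0.001,-0.15],
    [-1,-0.1,0,-0.002,-0.3],
    [-1,-0.15,0,-0.003,-0.45],
    [-1,-0.2,0,-0.004,-0.528],
    [-1,-0.25,0,-0.03,-0.528]
  ]
}}

```text
t: 1.45
position: [480.9, -99.7, 329.2]
ee_rot: [-1.207, 1.213, -1.212]
contact_force: [-0.3, 0.1, -0.1]
opening: 93.9
```

```bash
python3 go.py 518 380 330 0
```

```text
t 1.45 pos [480.9 -99.7 329.2] F [-0.3  0.1 -0.1] open 93.9 tool z ang -0.25 down [-0.001  0.001 -1.   ]
shift [-0.48  -0.     0.035]
twist rad -0.004
```

Emit:
{"method": "step_arm", "body": {
  "motion": [
    [-1,-0.06,0,0.007,0],
    [-1,-0.12,0,0.014,0],
    [-1,-0.18,0,0.021,0],
    [-1,-0.24,0,0.028,0],
    [-1,-0.3,0,0.036,0]
  ]
}}

```text
t: 2.08
position: [517.8, 200.5, 329.7]
ee_rot: [-1.206, 1.213, -1.214]
contact_force: [0.7, -0.1, -0.5]
opening: 93.7
```

```bash
python3 snap.py wrist w2; python3 go.py 518 380 330 0
```

```text
t 2.12 pos [516.6 208.3 329.5] F [-5.5  5.  -3.8] open 94.1 tool z ang 0.08 down [-0.001  0.003 -1.   ]
shift [-0.172  0.     0.002]
twist rad 0.001
```

View pics/w2.png

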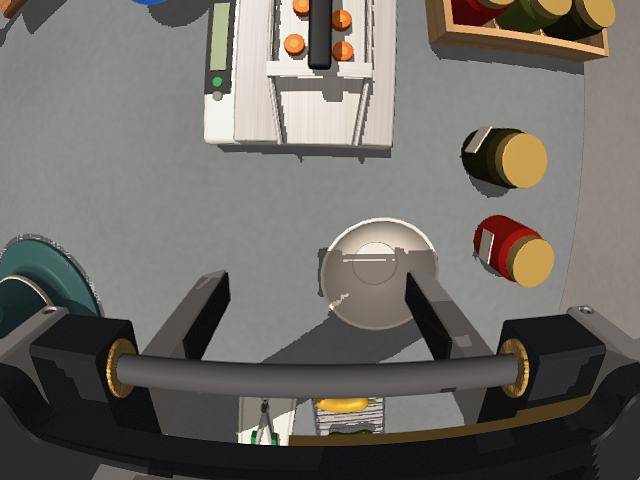

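Emit:
{"method": "step_arm", "body": {
  "motion": [
    [-1,-0.05,0,0.002,0],
    [-1,-0.1,0,0.002,0],
    [-1,-0.14,0,0.002,0],
    [-1,-0.14,0,0.002,0]
  ]
}}

```text
t: 2.62
position: [519.2, 341.7, 329.0]
ee_rot: [-1.209, 1.212, -1.208]
contact_force: [0.5, -0.3, 0.2]
opening: 93.7
```

```bash
python3 snap.py wrist w3; python3 go.py 518 456 250 0
```

```text
t 2.67 pos [519.9 339.8 329.1] F [ 0.5  0.4 -0. ] open 94.1 tool z ang -0.17 down [-0.001  0.    -1.   ]
shift [-0.116  0.079 -0.002]
twist rad -0.003
```

View pics/w3.png

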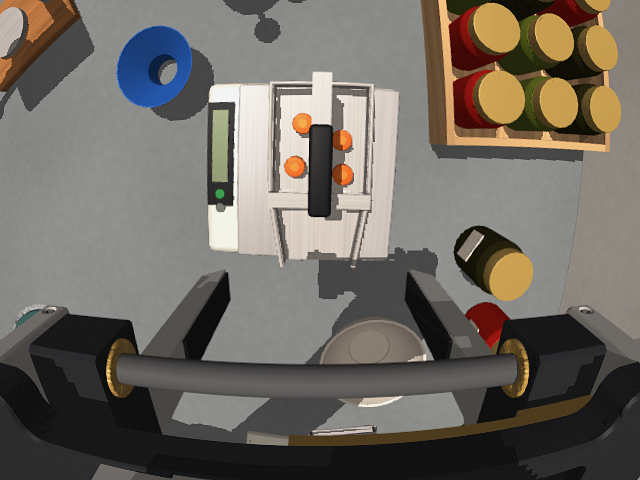

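Run:
```python
from h import *; import pickle
np.set_printoptions(precision=1,suppress=True)
m=pickle.load(open('pics/w3.pkl','rb'))
for n,u,v,z in [('bar f',319,216,162),('bar b',320,126,165),('strapL',311,100,163),('strapR',332,100,163),('end',322,72,163),('backL',274,84,100),('backR',372,84,100),('mouL',283,264,100),('mouR',355,262,100),('scTL',208,88,70),('scBL',210,248,60)]: print(n,onz(m,u,v,z,True))
m2=pickle.load(open('pics/w2.pkl','rb')); im=cv2.imread('pics/w2.png')
# rim left/right/top
P=[onz(m2,u,v,62,True) for u,v in [(320,272),(379,218),(438,262),(340,317),(400,329)]]; print(np.array(P))
A=np.c_[2*np.array(P)[:,:2],np.ones(len(P))];b=(np.array(P)[:,:2]**2).sum(1);x=np.linalg.lstsq(A,b,rcond=None)[0];print('bowl',x[:2],np.sqrt(x[2]+x[0]**2+x[1]**2))
for q in (1,2,3):pass
for cam,pts in (('side',[(274,295),(342,293),(308,272),(283,308),(333,306)]),('scene',[(312,270),(375,270),(344,248),(323,292),(362,294)])):
    c=manip.camera_model(cam);P=np.array([onz(c,u,v,62) for u,v in pts])[:,:2]
    A=np.c_[2*P,np.ones(len(P))];b=(P**2).sum(1);x=np.linalg.lstsq(A,b,rcond=None)[0];print(cam,'bowl',x[:2],np.sqrt(x[2]+x[0]**2+x[1]**2))
```

```text
bar f [521.3 343.5 162. ]
bar b [522.2 428.  165. ]
strapL [514.1 452.2 163. ]
strapR [533.2 452.2 163. ]
end [524.1 478.6 163. ]
backL [473.1 477.  100. ]
backR [579.  477.3 100. ]
mouL [479.7 273.1 100. ]
mouR [563.5 275.5 100. ]
scTL [390.1 480.9  70. ]
scBL [380.8 279.9  60. ]
[[521.7 106.8  62. ]
 [595.1 177.3  62. ]
 [677.4 118.1  62. ]
 [548.5  41.3  62. ]
 [632.9  19.7  62. ]]
bowl [602.3  96.6] 80.07117086413194
side bowl [594.3 121.1] 82.75133488873001
scene bowl [608.1 107. ] 79.942243230094
```

```bash
python3 - <<'E'
from h import *; import pickle
np.set_printoptions(precision=1,suppress=True)
m=pickle.load(open('pics/w3.pkl','rb'));n=manip.camera_model('side')
print(tri([ray(m,322,72,True),ray(n,240+313/4,300+250/4)]))
print(tri([ray(m,318,79,True),ray(m,318,79,True),ray(n,240+313/4,300+250/4)]))
def fit(nm,pic,z):
    c=manip.camera_model(nm);im=cv2.imread(pic);hs=cv2.cvtColor(im,cv2.COLOR_BGR2HSV)
    x0,x1,y0,y1=(300,385,235,310) if nm=='scene' else (265,350,262,325)
    sub=im[y0:y1,x0:x1]; g=sub[:,:,2].astype(int)-sub[:,:,0]; mk=(g>6).astype(np.uint8)
    q,l,st,ce=cv2.connectedComponentsWithStats(mk);j=1+np.argmax(st[1:,4]);print(nm,st[j])
    ys,xs=np.where(l==j)
    # rim: top-edge & left/right extremes
    P=[]
    for x in np.unique(xs):
        P.append((x+x0,ys[xs==x].min()+y0))
    P=np.array([onz(c,u,v,62)[:2] for u,v in P])
    A=np.c_[2*P,np.ones(len(P))];b=(P**2).sum(1);x=np.linalg.lstsq(A,b,rcond=None)[0];print(nm,x[:2],np.sqrt(x[2]+x[0]**2+x[1]**2))
fit('scene','pics/scene0.png',62);fit('side','pics/side0.png',62)
E
python3 go.py 521 456 250 -1
```

```text
[522.3 479.4 157.5]
[520.7 473.6 152.7]
scene [  11   10   64   53 2643]
scene [599.9  98.5] 80.46702062820209
side [   8    0   77   63 3151]
side [546.2 102.5] 126.09969867864383
t 2.67 pos [519.9 339.8 329.1] F [ 0.5  0.4 -0. ] open 94.1 tool z ang -0.17 down [-0.001  0.    -1.   ]
shift [-0.116  0.079  0.001]
twist rad 0.014
```

Emit:
{"method": "step_arm", "body": {
  "motion": [
    [-1,-0.06,0,0.001,0.014],
    [-1,-0.116,0.02,0.001,0.014],
    [-1,-0.116,0.07,0.001,0.014],
    [-1,-0.116,0.1,0.001,0.014],
    [-1,-0.116,0.1,0.001,0.014]
  ]
}}

```text
t: 3.3
position: [522.3, 452.8, 227.8]
ee_rot: [-1.203, 1.225, -1.225]
contact_force: [1.0, -1.0, 0.8]
opening: 93.9
```

```bash
python3 snap.py wrist w4; python3 go.py 521 456 137 -1
```

```text
t 3.35 pos [522.7 453.7 230. ] F [ 0.1 -0.1  0.3] open 94.1 tool z ang -1.17 down [-0.    -0.001 -1.   ]
shift [-0.002  0.093 -0.002]
twist rad -0.003
```

View pics/w4.png

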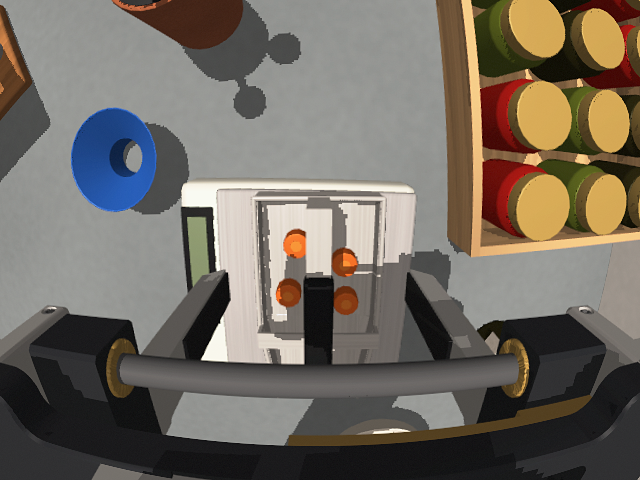

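Run:
```python
from h import *; import pickle
np.set_printoptions(precision=1,suppress=True)
m=pickle.load(open('pics/w4.pkl','rb'))
print(proj(m,[521,456,156],True),onz(m,318,277,160,True),onz(m,305,240,156,True),onz(m,332,240,156,True),onz(m,318,203,156,True))
```

```text
[314.7 242.6] [522.8 431.7 160. ] [514.3 458.  156. ] [533.1 457.6 156. ] [523.9 484.1 156. ]
```

Emit:
{"method": "step_arm", "body": {
  "motion": [
    [-1,-0.003,0.05,-0.001,0],
    [-1,-0.003,0.092,-0.001,0],
    [-1,-0.003,0.092,-0.001,0],
    [0,-0.003,0.092,-0.001,0],
    [0.4,-0.003,0.092,-0.001,0]
  ],
  "newtons": 50
}}

```text
t: 3.98
position: [521.9, 458.6, 140.3]
ee_rot: [-1.197, 1.223, -1.223]
contact_force: [0.1, 0.2, -0.5]
opening: 77.4
```

Emit:
{"method": "step_arm", "body": {
  "motion": [
    [1,0,0,0,0],
    [1,0,0,0,0],
    [1,0,0,0,0],
    [1,0,0,0,0]
  ],
  "newtons": 50
}}

```text
t: 4.47
position: [521.1, 457.9, 137.7]
ee_rot: [-1.2, 1.223, -1.223]
contact_force: [-0.2, 0.7, 0.6]
opening: 37.4
```

```bash
python3 snap.py side s4; python3 go.py 521 456 137 -1; python3 -c "
import cv2;a=cv2.imread('pics/s4.png')[240:440,220:440];cv2.imwrite('pics/s4c.png',cv2.resize(a,None,fx=3,fy=3))"
```

```text
t 4.53 pos [521.1 457.9 137.6] F [-0.1  0.5  0.2] open 33.3 tool z ang -1.09 down [-0. -0. -1.]
shift [ 0.002  0.001 -0.   ]
twist rad -0.002
```

View pics/s4c.png

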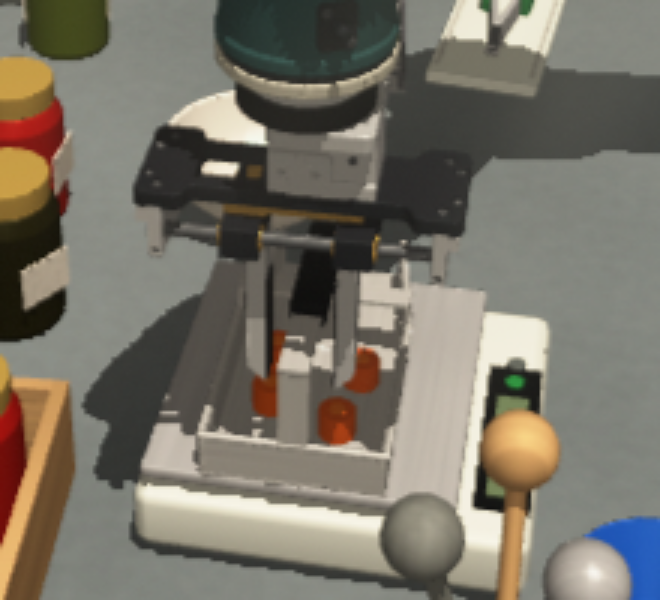

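Fingers straddle the strap, still closing.

Emit:
{"method": "step_arm", "body": {
  "motion": [
    [1,0,0,0,0],
    [1,0,0,0,0],
    [1,0,0,0,0],
    [1,0,0,0,0]
  ],
  "newtons": 60
}}

```text
t: 5.03
position: [521.1, 457.9, 137.7]
ee_rot: [-1.2, 1.223, -1.223]
contact_force: [1.2, 0.9, -1.0]
opening: 15.7
```

Emit:
{"method": "step_arm", "body": {
  "motion": [
    [1,0,-0.005,0,0],
    [1,0,-0.01,0,0],
    [1,0,-0.015,0,0],
    [1,0,-0.02,0,0],
    [1,0,-0.02,0,0]
  ]
}}

```text
t: 5.65
position: [521.2, 458.1, 158.2]
ee_rot: [-1.199, 1.223, -1.223]
contact_force: [0.2, 0.5, -2.3]
opening: 16.4
```

```bash
python3 snap.py scene s5; python3 go.py 521 456 137 -1; python3 -c "
import cv2;a=cv2.imread('pics/s5.png')[160:360,330:550];cv2.imwrite('pics/s5c.png',cv2.resize(a,None,fx=3,fy=3))"
```

```text
t 5.7 pos [521.1 457.9 157.8] F [-0.1  0.5 -2.5] open 16.4 tool z ang -1.09 down [ 0.  0. -1.]
shift [ 0.002  0.021 -0.   ]
twist rad -0.002
```

View pics/s5c.png

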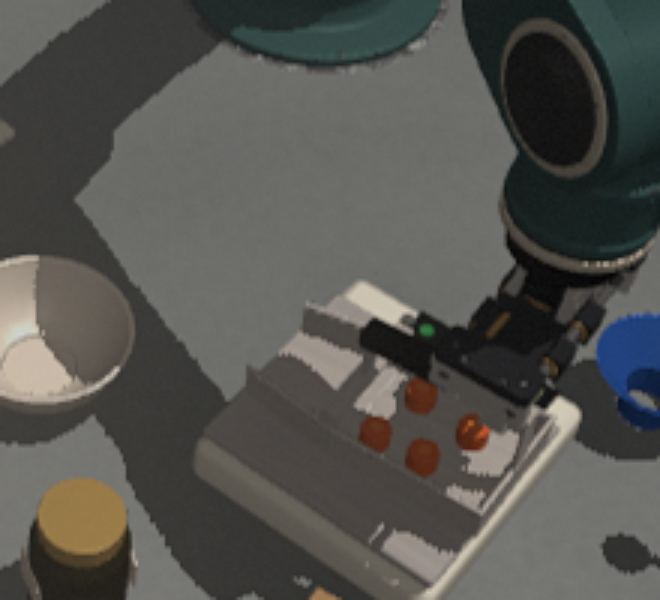

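Emit:
{"method": "step_arm", "body": {
  "motion": [
    [1,0,-0.01,0,0],
    [1,0,-0.03,0,0],
    [1,0,-0.05,0,0],
    [1,0,-0.065,0,0],
    [1,0,-0.07,0,0]
  ]
}}

```text
t: 6.32
position: [521.3, 458.2, 229.2]
ee_rot: [-1.199, 1.223, -1.223]
contact_force: [-0.4, -0.0, -3.0]
opening: 15.9
```

```bash
python3 snap.py side s6; python3 snap.py wrist w6; python3 go.py 600 260 345 -1; python3 -c "
import cv2;a=cv2.imread('pics/s6.png')[200:400,220:440];b=cv2.imread('pics/w6.png')[100:400,160:490];cv2.imwrite('pics/s6c.png',cv2.hconcat([cv2.resize(a,(396,360)),cv2.resize(b,(396,360))]))"
```

```text
t 6.42 pos [521.2 458.  228.1] F [ 0.  -0.5 -2.8] open 16.4 tool z ang -1.09 down [ 0.  0. -1.]
shift [ 0.196 -0.117  0.083]
twist rad -0.002
```

View pics/s6c.png

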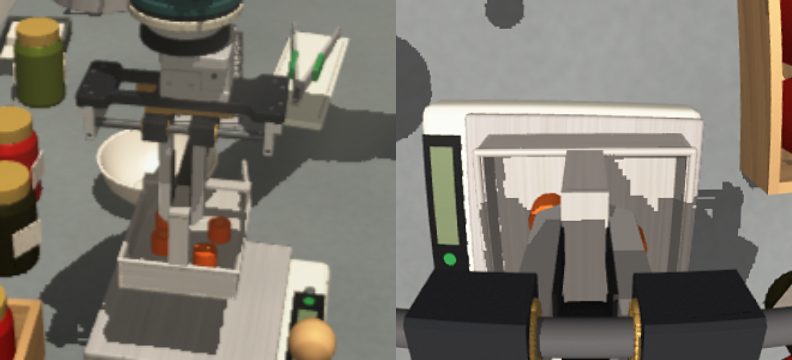

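```bash
cat > tilt.py <<'E'
from h import *
np.set_printoptions(precision=0,suppress=True)
def pts(th,P):  # tray (x,y,z) -> world with mouth-down tilt th deg, pinch P world
    c,s=np.cos(np.radians(th)),np.sin(np.radians(th))
    def f(x,y,z):
        a,b=x-82.5,z-86.4
        return np.array([P[0]-y, P[1]+a*c-b*s, P[2]+a*s+b*c])
    return f
E
python3 - <<'E'
from tilt import *; import pickle
w=pickle.load(open('pics/w6.pkl','rb'));n=pickle.load(open('pics/s6.pkl','rb'))
for th in (0,5,10,15,20):
    f=pts(th,[521.2,458,247])
    print(th,'wrist backtop',proj(w,f(105,55,30),True),proj(w,f(105,-55,30),True),'strap end',proj(w,f(105,0,88),True),'side back bottom',proj(n,f(105,55,0)),proj(n,f(105,-55,0)),'mouth top',proj(n,f(-105,-42,30)),proj(n,f(-105,42,30)))
a=cv2.imread('pics/s6.png')[250:400,260:400];cv2.imwrite('pics/s6d.png',cv2.resize(a,None,fx=4,fy=4))
E
```

```text
0 wrist backtop [226. 230.] [406. 226.] strap end [315. 259.] side back bottom [350. 365.] [286. 358.] mouth top [311. 279.] [354. 282.]
5 wrist backtop [224. 223.] [407. 219.] strap end [315. 261.] side back bottom [350. 367.] [285. 360.] mouth top [311. 287.] [353. 291.]
10 wrist backtop [222. 216.] [408. 213.] strap end [315. 264.] side back bottom [350. 368.] [284. 362.] mouth top [310. 296.] [353. 299.]
15 wrist backtop [221. 210.] [409. 206.] strap end [315. 266.] side back bottom [349. 369.] [283. 363.] mouth top [310. 304.] [352. 308.]
20 wrist backtop [219. 204.] [411. 201.] strap end [315. 269.] side back bottom [349. 370.] [282. 363.] mouth top [309. 313.] [351. 317.]
```

View pics/s6d.png

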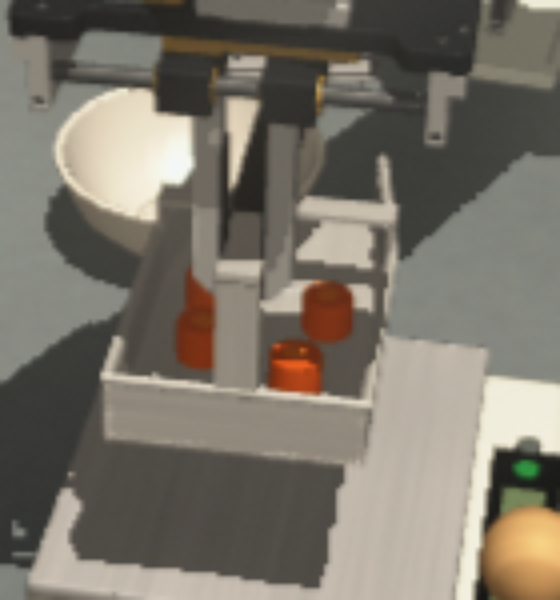

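View pics/w6.png

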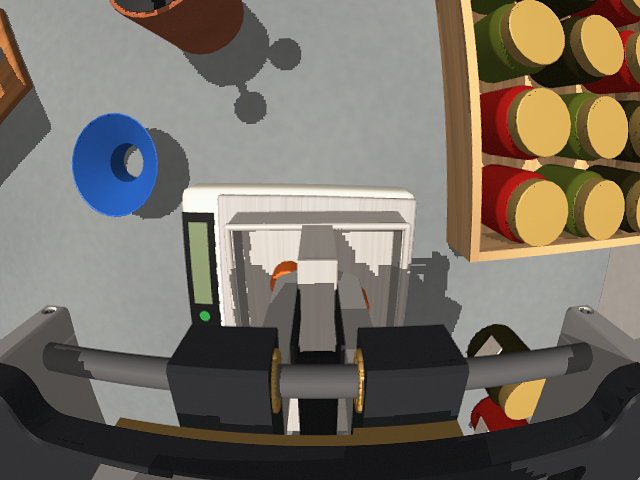

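Emit:
{"method": "step_arm", "body": {
  "motion": [
    [1,0.008,-0.01,0.003,0],
    [1,0.026,-0.03,0.01,0],
    [1,0.05,-0.045,0.019,0],
    [1,0.075,-0.053,0.029,0],
    [1,0.1,-0.053,0.038,0]
  ]
}}

```text
t: 7.05
position: [558.4, 355.1, 282.7]
ee_rot: [-1.198, 1.223, -1.225]
contact_force: [-0.3, 0.1, -2.9]
opening: 15.7
```

Emit:
{"method": "step_arm", "body": {
  "motion": [
    [1,0.025,0,0.01,0],
    [1,0.05,0,0.02,0],
    [1,0.075,0,0.03,0],
    [1,0.096,0,0.038,0],
    [1,0.11,0,0.043,0]
  ]
}}

```text
t: 7.68
position: [598.8, 244.6, 281.2]
ee_rot: [-1.199, 1.224, -1.224]
contact_force: [-0.3, 0.5, -2.6]
opening: 16.5
```

Emit:
{"method": "step_arm", "body": {
  "motion": [
    [1,0.005,0,0.002,0],
    [1,0.006,0,0.002,0]
  ]
}}

```text
t: 7.92
position: [599.8, 240.7, 280.8]
ee_rot: [-1.2, 1.223, -1.223]
contact_force: [-0.5, -0.0, -3.6]
opening: 16.3
```

```bash
python3 snap.py side s7; python3 snap.py scene c7; python3 go.py 604 240 281 -1; python3 -c "
import cv2;a=cv2.imread('pics/s7.png')[150:350,200:420];b=cv2.imread('pics/c7.png')[130:330,260:480];cv2.imwrite('pics/s7c.png',cv2.hconcat([cv2.resize(a,(396,360)),cv2.resize(b,(396,360))]))"
```

```text
t 8.03 pos [599.6 241.1 280.7] F [ 0.3  0.6 -4. ] open 16.1 tool z ang -1.03 down [-0.  0. -1.]
shift [ 0.001 -0.     0.004]
twist rad -0.0
```

View pics/s7c.png

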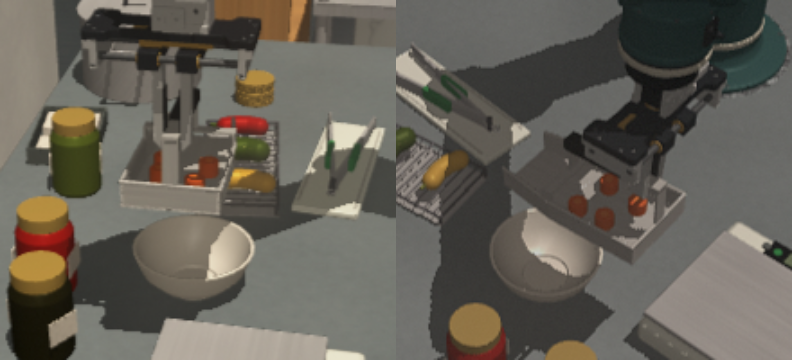

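Emit:
{"method": "step_arm", "body": {
  "motion": [
    [1,0.0,0,0.004,0],
    [1,0,0,0.004,0]
  ],
  "newtons": 30
}}

```text
t: 8.28
position: [604.1, 240.6, 280.6]
ee_rot: [-1.2, 1.223, -1.223]
contact_force: [-0.9, -0.3, -2.8]
opening: 16.9
```

```bash
cat > look.py <<'E'
import sys; from tilt import *
o=sys.argv[1]
s=manip.sense();n=manip.camera_model('side');im=manip.snapshot('side');cv2.imwrite(f'pics/{o}.png',im)
x0,x1,y0,y1=[int(v) for v in sys.argv[2:6]] if len(sys.argv)>2 else (200,400,130,330)
cv2.imwrite(f'pics/{o}c.png',cv2.resize(im[y0:y1,x0:x1],(600,600)))
p=s['position'];print(s['t'],p,s['contact_force'],s['opening'],s['ft_torque'])
for th in range(0,61,10):
    f=pts(th,[p[0],p[1],p[2]+18.8])
    q=lambda *a:(proj(n,f(*a))-[x0,y0])*600/[x1-x0,y1-y0]
    print(th,'backtop L/R',q(105,-55,30),q(105,55,30),'backbot',q(105,-55,0),q(105,55,0),'mouth',q(-105,-42,3),q(-105,42,3),'mtop',q(-105,42,30))
E
python3 look.py l1
```

```text
8.275 [604. 241. 281.] [-1. -0. -3.] 16.900289127485195 [ 0. -0.  0.]
0 backtop L/R [191. 362.] [358. 374.] backbot [193. 401.] [357. 414.] mouth [269. 261.] [377. 269.] mtop [378. 237.]
10 backtop L/R [188. 362.] [356. 375.] backbot [188. 405.] [354. 419.] mouth [265. 308.] [374. 316.] mtop [375. 282.]
20 backtop L/R [185. 360.] [354. 373.] backbot [183. 406.] [351. 419.] mouth [260. 354.] [370. 362.] mtop [372. 327.]
30 backtop L/R [182. 355.] [353. 368.] backbot [178. 402.] [349. 415.] mouth [254. 398.] [365. 406.] mtop [367. 371.]
40 backtop L/R [179. 347.] [351. 360.] backbot [174. 394.] [347. 407.] mouth [247. 440.] [359. 449.] mtop [362. 413.]
50 backtop L/R [177. 337.] [351. 350.] backbot [170. 381.] [345. 395.] mouth [239. 478.] [352. 488.] mtop [357. 453.]
60 backtop L/R [176. 324.] [350. 337.] backbot [167. 365.] [344. 379.] mouth [230. 513.] [346. 523.] mtop [350. 489.]
```

View pics/l1c.png

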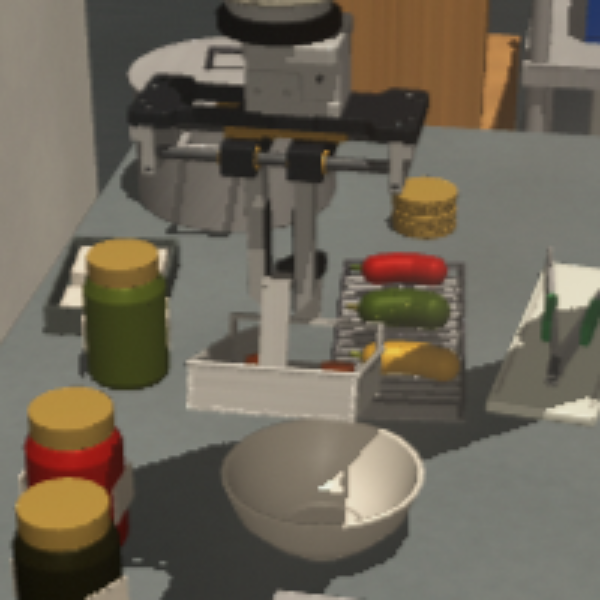

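Emit:
{"method": "step_arm", "body": {
  "motion": [
    [1,0.0,0,0,0]
  ],
  "newtons": 25
}}

```text
t: 8.45
position: [603.9, 240.5, 280.7]
ee_rot: [-1.2, 1.223, -1.223]
contact_force: [-0.4, -0.1, -3.0]
opening: 17.4
```

```bash
python3 look.py l2|head -1
```

```text
8.45 [604. 240. 281.] [-0. -0. -3.] 17.41040325802308 [ 0. -0.  0.]
```

View pics/l2c.png

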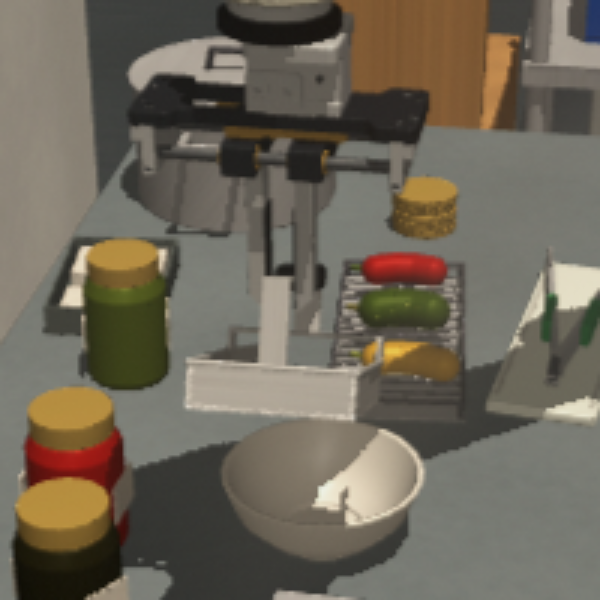

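Emit:
{"method": "step_arm", "body": {
  "motion": [
    [1,0.0,0,0,0]
  ],
  "newtons": 18
}}

```text
t: 8.62
position: [603.9, 240.3, 280.7]
ee_rot: [-1.2, 1.223, -1.223]
contact_force: [0.3, 0.2, -2.5]
opening: 17.2
```

```bash
python3 look.py l3|head -1; python3 snap.py scene c3;  python3 -c "
import cv2;a=cv2.imread('pics/l3c.png');b=cv2.imread('pics/c3.png')[150:330,270:470];cv2.imwrite('pics/m3.png',cv2.hconcat([cv2.resize(a,(396,396)),cv2.resize(b,(396,396))]))"
```

```text
8.625 [604. 240. 281.] [ 0.  0. -2.] 17.15273955122342 [ 0. -0. -0.]
```

View pics/m3.png

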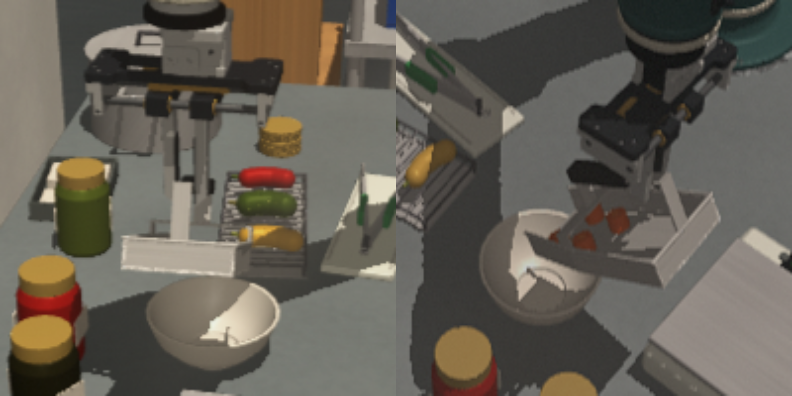

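Emit:
{"method": "step_arm", "body": {
  "motion": [
    [1,0.0,0,0,0],
    [1,0,0,0,0]
  ],
  "newtons": 18
}}

```text
t: 8.98
position: [604.0, 240.2, 280.7]
ee_rot: [-1.2, 1.223, -1.223]
contact_force: [0.5, -0.4, -1.3]
opening: 17.5
```

```bash
python3 look.py l4|head -1; python3 snap.py scene c4;  python3 -c "
import cv2;a=cv2.imread('pics/l4c.png');b=cv2.imread('pics/c4.png')[150:330,270:470];cv2.imwrite('pics/m4.png',cv2.hconcat([cv2.resize(a,(396,396)),cv2.resize(b,(396,396))]))"
```

```text
8.975 [604. 240. 281.] [ 0. -0. -1.] 17.52901770998458 [ 0. -0. -0.]
```

View pics/m4.png

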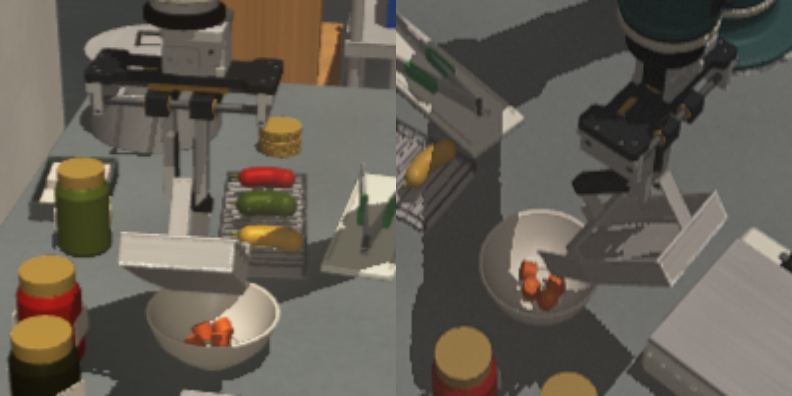

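Emit:
{"method": "step_arm", "body": {
  "motion": [
    [1,0.0,0,0,0],
    [1,0,0,0,0]
  ],
  "newtons": 60
}}

```text
t: 9.32
position: [604.0, 240.3, 280.7]
ee_rot: [-1.2, 1.223, -1.223]
contact_force: [0.9, -0.2, -1.9]
opening: 16.4
```

```bash
python3 look.py l5; python3 snap.py scene c5;  python3 -c "
import cv2;a=cv2.imread('pics/l5c.png');b=cv2.imread('pics/c5.png')[150:330,270:470];cv2.imwrite('pics/m5.png',cv2.hconcat([a,cv2.resize(b,(200,180)) if 0 else cv2.resize(b,(200,600))])) ;cv2.imwrite('pics/m5b.png',cv2.resize(b,None,fx=3,fy=3))"
```

```text
9.325 [604. 240. 281.] [ 1. -0. -2.] 16.43722543495125 [ 0. -0. -0.]
0 backtop L/R [192. 361.] [358. 374.] backbot [193. 401.] [357. 414.] mouth [269. 261.] [378. 268.] mtop [378. 236.]
10 backtop L/R [188. 362.] [356. 375.] backbot [188. 405.] [354. 418.] mouth [265. 307.] [374. 315.] mtop [375. 281.]
20 backtop L/R [185. 360.] [354. 372.] backbot [183. 405.] [352. 419.] mouth [261. 353.] [370. 361.] mtop [372. 326.]
30 backtop L/R [182. 355.] [353. 367.] backbot [179. 401.] [349. 415.] mouth [255. 397.] [365. 406.] mtop [368. 370.]
40 backtop L/R [180. 347.] [352. 360.] backbot [174. 393.] [347. 407.] mouth [248. 439.] [359. 448.] mtop [362. 412.]
50 backtop L/R [177. 336.] [351. 349.] backbot [170. 381.] [345. 395.] mouth [239. 478.] [353. 487.] mtop [357. 452.]
60 backtop L/R [176. 324.] [350. 336.] backbot [167. 365.] [344. 378.] mouth [230. 512.] [346. 522.] mtop [351. 489.]
```

View pics/l5c.png

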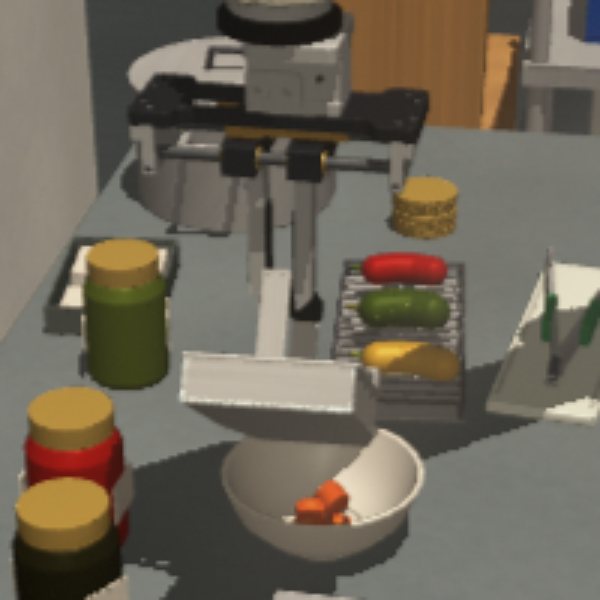

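View pics/m5b.png

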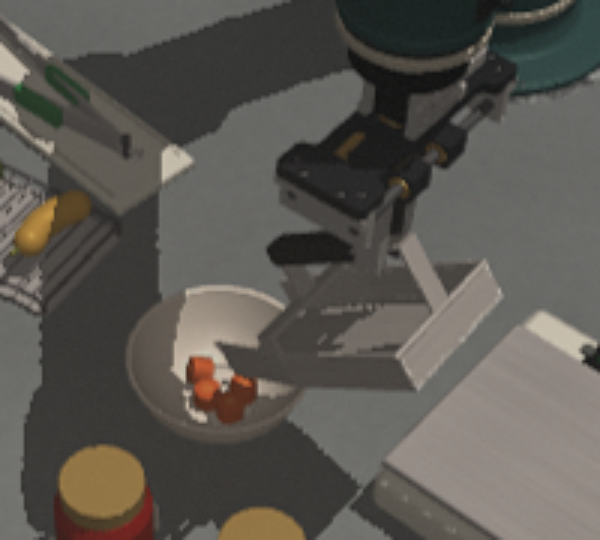

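```bash
python3 go.py 521.2 371 250 -1.09
```

```text
t 9.43 pos [604.  240.3 280.7] F [ 0.6 -0.6 -2.1] open 16.5 tool z ang -1.09 down [-0.  0. -1.]
shift [-0.129  0.031 -0.085]
twist rad -0.0
```

Emit:
{"method": "step_arm", "body": {
  "motion": [
    [1,-0.025,-0.01,-0.01,0],
    [1,-0.06,-0.01,-0.035,0],
    [1,-0.095,-0.01,-0.06,0],
    [1,-0.12,-0.005,-0.077,0],
    [1,-0.13,0.0,-0.083,0]
  ]
}}

```text
t: 10.05
position: [522.3, 373.4, 280.7]
ee_rot: [-1.201, 1.222, -1.221]
contact_force: [0.3, -0.6, -2.9]
opening: 16.5
```

Emit:
{"method": "step_arm", "body": {
  "motion": [
    [1,0,0.03,0,0],
    [1,0,0.03,0,0]
  ]
}}

```text
t: 10.3
position: [523.5, 370.3, 248.8]
ee_rot: [-1.203, 1.225, -1.224]
contact_force: [-0.2, -0.8, -1.6]
opening: 16.1
```

```bash
python3 snap.py scene c8;python3 look.py l6 200 440 200 440; python3 go.py 521.2 371 235 -1.09;  python3 -c "
import cv2;b=cv2.imread('pics/c8.png')[130:380,280:560];cv2.imwrite('pics/m8.png',cv2.resize(b,None,fx=2.4,fy=2.4))"
```

```text
10.35 [524. 371. 250.] [-0.  0. -2.] 16.749732821061407 [ 0. -0. -0.]
0 backtop L/R [232. 260.] [385. 273.] backbot [232. 294.] [384. 308.] mouth [290. 148.] [389. 156.] mtop [391. 128.]
10 backtop L/R [229. 262.] [385. 275.] backbot [228. 300.] [382. 314.] mouth [287. 190.] [386. 198.] mtop [388. 168.]
20 backtop L/R [227. 261.] [384. 275.] backbot [225. 302.] [381. 317.] mouth [283. 232.] [383. 240.] mtop [385. 209.]
30 backtop L/R [225. 258.] [383. 271.] backbot [222. 301.] [380. 315.] mouth [278. 273.] [379. 282.] mtop [381. 250.]
40 backtop L/R [223. 252.] [383. 266.] backbot [219. 296.] [380. 310.] mouth [273. 313.] [375. 322.] mtop [377. 289.]
50 backtop L/R [222. 243.] [383. 257.] backbot [216. 286.] [379. 301.] mouth [267. 350.] [370. 360.] mtop [373. 327.]
60 backtop L/R [221. 233.] [384. 246.] backbot [214. 273.] [379. 287.] mouth [260. 385.] [366. 395.] mtop [369. 363.]
t 10.4 pos [524.2 371.3 251.3] F [ 0.1  0.5 -2.4] open 16.6 tool z ang -1.15 down [ 0.  0. -1.]
shift [ 0.     0.016 -0.003]
twist rad -0.001
```

View pics/l6c.png

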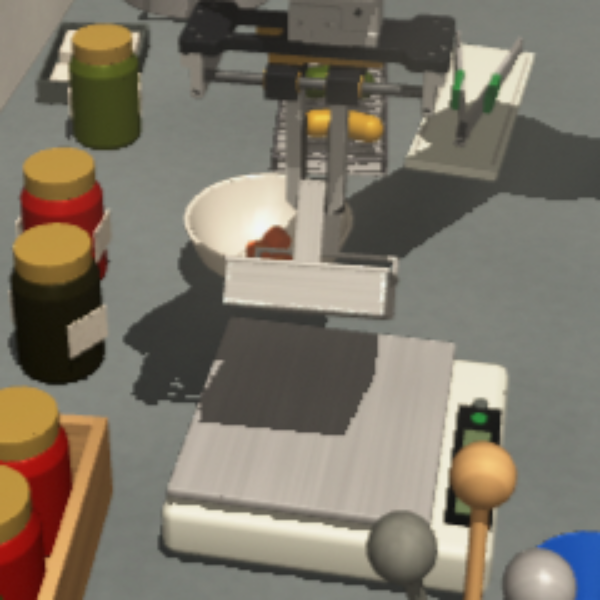

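View pics/m8.png

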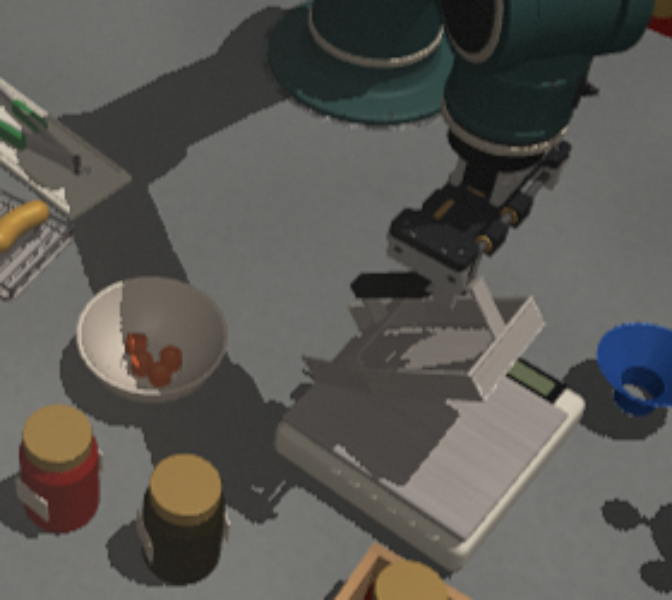

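Emit:
{"method": "step_arm", "body": {
  "motion": [
    [1,-0.018,0.015,-0.003,0],
    [1,-0.02,0.027,-0.003,0],
    [1,-0.025,0.032,-0.003,0],
    [1,-0.034,0.038,-0.003,0],
    [1,-0.043,0.046,-0.003,0]
  ],
  "newtons": 30
}}

```text
t: 11.02
position: [521.4, 415.5, 204.4]
ee_rot: [-1.2, 1.223, -1.223]
contact_force: [-0.1, 1.2, -0.1]
opening: 17.2
```

```bash
python3 look.py l7 200 440 200 440; python3 go.py 521.2 423 196 -1.09
```

```text
11.025 [521. 416. 204.] [-0.  1. -0.] 17.20623352734048 [-0. -0. -0.]
0 backtop L/R [225. 350.] [381. 365.] backbot [225. 384.] [380. 399.] mouth [285. 222.] [386. 231.] mtop [387. 203.]
10 backtop L/R [222. 353.] [380. 368.] backbot [222. 391.] [378. 406.] mouth [282. 265.] [383. 274.] mtop [384. 244.]
20 backtop L/R [220. 353.] [380. 368.] backbot [218. 395.] [377. 410.] mouth [278. 308.] [379. 317.] mtop [381. 285.]
30 backtop L/R [218. 351.] [379. 366.] backbot [215. 395.] [376. 411.] mouth [273. 350.] [375. 360.] mtop [378. 327.]
40 backtop L/R [216. 346.] [379. 361.] backbot [211. 391.] [375. 407.] mouth [268. 392.] [371. 402.] mtop [374. 368.]
50 backtop L/R [215. 338.] [379. 353.] backbot [209. 382.] [375. 398.] mouth [261. 431.] [366. 442.] mtop [370. 408.]
60 backtop L/R [214. 328.] [379. 343.] backbot [207. 370.] [375. 386.] mouth [254. 468.] [362. 479.] mtop [365. 446.]
t 11.07 pos [520.7 416.4 203.2] F [-1.8  1.9 -1.1] open 17.0 tool z ang -1.03 down [-0.001  0.    -1.   ]
shift [-0.007  0.007  0.   ]
twist rad 0.001
```

View pics/l7c.png

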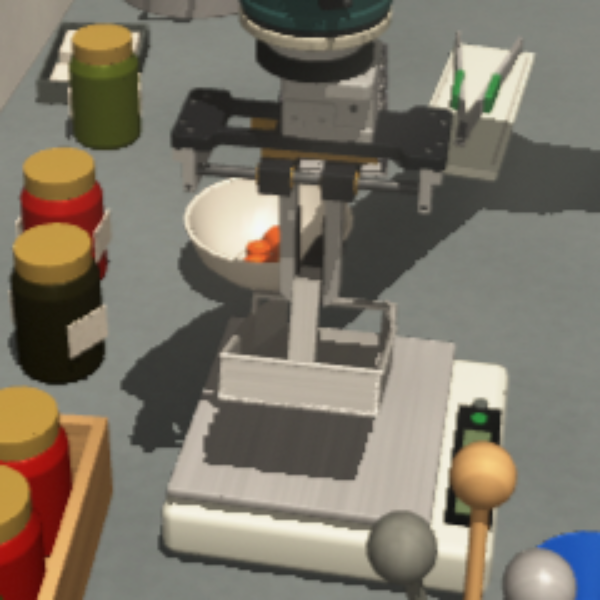

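Emit:
{"method": "step_arm", "body": {
  "motion": [
    [1,-0.009,0.009,0,0],
    [1,-0.021,0.022,0,0],
    [1,-0.032,0.036,0,0],
    [1,-0.041,0.051,0,0],
    [1,-0.046,0.06,0,0]
  ],
  "newtons": 30
}}

```text
t: 11.7
position: [521.7, 461.3, 143.2]
ee_rot: [-1.202, 1.223, -1.223]
contact_force: [-0.2, -0.4, -1.5]
opening: 17.4
```

```bash
python3 look.py l8 200 440 200 440 |head -3; python3 go.py 521.2 464 138 -1.09
```

```text
11.7 [522. 461. 143.] [-0. -0. -2.] 17.377957790658463 [-0. -0.  0.]
0 backtop L/R [214. 461.] [372. 477.] backbot [215. 493.] [370. 510.] mouth [277. 314.] [378. 323.] mtop [379. 297.]
10 backtop L/R [211. 465.] [371. 481.] backbot [211. 502.] [368. 519.] mouth [274. 357.] [375. 367.] mtop [376. 337.]
t 11.75 pos [521.4 461.4 142.4] F [-1.2 -0.1 -1.8] open 17.4 tool z ang -1.04 down [-0.002 -0.001 -1.   ]
shift [-0.003  0.004 -0.   ]
twist rad 0.001
```

View pics/l8c.png

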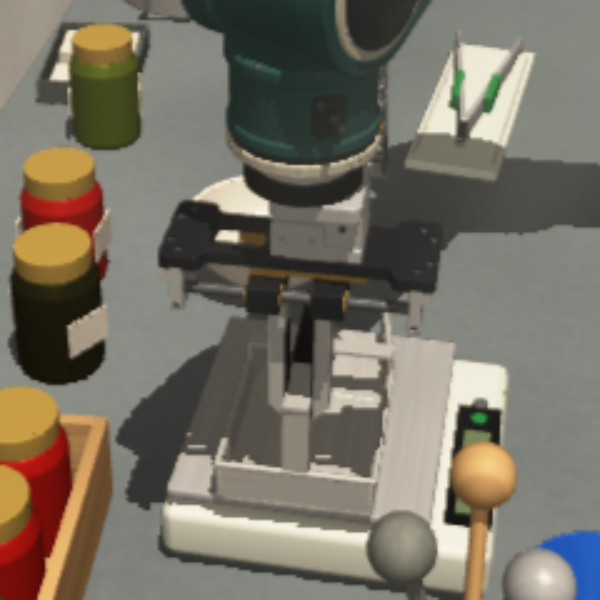

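Emit:
{"method": "step_arm", "body": {
  "motion": [
    [1,-0.001,0.003,0,0],
    [1,-0.002,0.006,0,0],
    [1,-0.002,0.007,0,0],
    [1,-0.002,0.007,0,0]
  ],
  "newtons": 15
}}

```text
t: 12.25
position: [522.5, 462.9, 138.8]
ee_rot: [-1.199, 1.223, -1.223]
contact_force: [-2.2, -1.5, 7.0]
opening: 17.8
```

```bash
python3 look.py l9 250 400 300 420 |head -3; python3 go.py 521.2 464 138 -1.09
```

```text
12.25 [523. 463. 139.] [-2. -2.  7.] 17.819929560911714 [-0.  0.  0.]
0 backtop L/R [140. 434.] [392. 467.] backbot [141. 498.] [390. 531.] mouth [241. 139.] [402. 158.] mtop [404. 104.]
10 backtop L/R [136. 442.] [390. 475.] backbot [135. 517.] [387. 551.] mouth [236. 225.] [397. 244.] mtop [400. 186.]
t 12.3 pos [522.5 462.9 138.8] F [-0.7 -1.1  6.9] open 17.3 tool z ang -1.11 down [ 0.001  0.001 -1.   ]
shift [-0.001  0.001 -0.001]
twist rad -0.0
```

View pics/l9c.png

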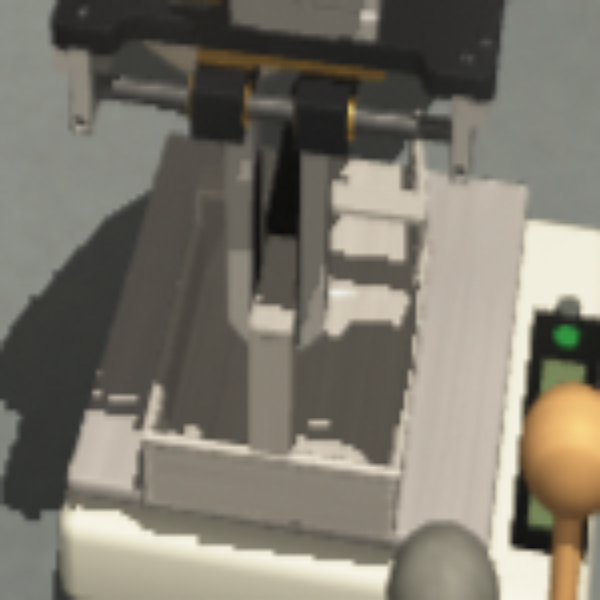

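Tray seated (upward 7 N contact). Release and rise.

Emit:
{"method": "step_arm", "body": {
  "motion": [
    [0.4,0,0,0,0],
    [0.0,0,0,0,0],
    [-0.4,0,0,0,0],
    [-0.4,0,0,0,0]
  ]
}}

```text
t: 12.8
position: [522.2, 462.9, 137.6]
ee_rot: [-1.2, 1.223, -1.223]
contact_force: [-0.4, 0.8, -0.4]
opening: 54.2
```

Emit:
{"method": "step_arm", "body": {
  "motion": [
    [-0.5,0,-0.03,0,0],
    [-1,0,-0.08,0,0],
    [-1,0,-0.14,0,0],
    [-1,0,-0.19,0,0],
    [-1,0.05,-0.19,0,0]
  ]
}}

```text
t: 13.42
position: [520.4, 416.4, 331.4]
ee_rot: [-1.196, 1.22, -1.217]
contact_force: [0.8, -0.5, 0.2]
opening: 93.9
```

```bash
python3 snap.py scene c9;python3 snap.py side s9; python3 go.py 480 0 300 -1;  python3 -c "
import cv2;a=cv2.imread('pics/s9.png')[260:440,220:420];b=cv2.imread('pics/c9.png')[200:380,300:540];cv2.imwrite('pics/m9.png',cv2.hconcat([cv2.resize(a,(400,400)),cv2.resize(b,(400,400))]))"
```

```text
t 13.53 pos [522.8 409.  328.7] F [1.7 0.3 0.2] open 93.8 tool z ang -1.32 down [ 0.002 -0.001 -1.   ]
shift [ 0.41   0.029 -0.033]
twist rad -0.006
```

View pics/m9.png

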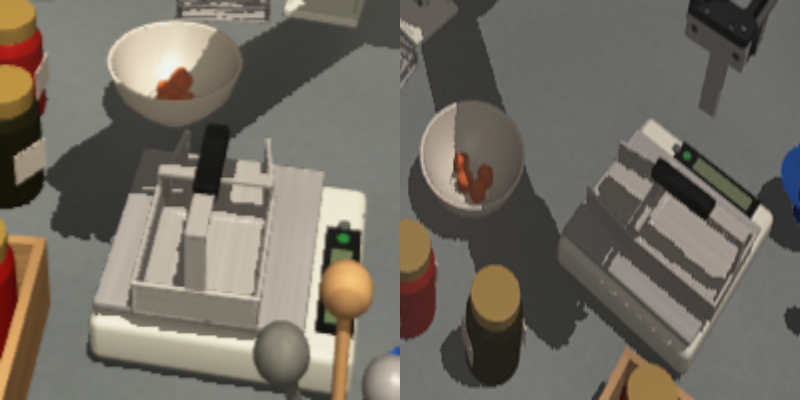

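```bash
python3 go.py 430 -330 320 0
python3 - <<'E'
from h import *; import pickle
np.set_printoptions(precision=2,suppress=True)
print(manip.sense()['qpos'])
m=pickle.load(open('pics/w1.pkl','rb'))
for n,u,v,z in [('piv',281,63,25),('g1',300,141,25),('g2',328,128,25),('t1',327,236,25),('t2',382,213,25),('gh',407,54,38)]: print(n,onz(m,u,v,z,True))
E
```

```text
t 13.53 pos [522.8 409.  328.7] F [1.7 0.3 0.2] open 93.8 tool z ang -1.32 down [ 0.002 -0.001 -1.   ]
shift [ 0.741  0.009 -0.076]
twist rad -0.023
[-0.23  0.5  -0.73  1.32  0.33  1.44 -0.97]
piv [ 428.45 -156.39   25.  ]
g1 [ 397.43 -257.71   25.  ]
g2 [ 436.96 -261.27   25.  ]
t1 [ 364.13 -384.88   25.  ]
t2 [ 443.79 -394.41   25.  ]
gh [ 573.59 -225.72   38.  ]
```

Emit:
{"method": "step_arm", "body": {
  "motion": [
    [-1,0.05,0,-0.008,0],
    [-1,0.112,0,-0.016,0],
    [-1,0.175,0,-0.024,0],
    [-1,0.237,0,-0.032,0],
    [-1,0.3,0,-0.04,0]
  ]
}}

```text
t: 14.15
position: [475.3, 113.8, 327.7]
ee_rot: [-1.2, 1.223, -1.223]
contact_force: [1.8, 0.3, -0.0]
opening: 94.2
```

Emit:
{"method": "step_arm", "body": {
  "motion": [
    [-1,0.06,0,-0.008,0],
    [-1,0.122,0,-0.016,0],
    [-1,0.185,0,-0.024,0],
    [-1,0.247,0,-0.032,0],
    [-1,0.31,0,-0.04,0]
  ]
}}

```text
t: 14.78
position: [429.7, -193.2, 327.9]
ee_rot: [-1.2, 1.222, -1.223]
contact_force: [1.5, -1.1, -0.1]
opening: 94.2
```

```bash
python3 go.py 430 -330 320 0
```

```text
t 14.78 pos [ 429.7 -193.2  327.9] F [ 1.5 -1.1 -0.1] open 94.2 tool z ang -1.07 down [ 0. -0. -1.]
shift [0.137 0.008 0.003]
twist rad -0.019
```

Emit:
{"method": "step_arm", "body": {
  "motion": [
    [-1,0.05,0,0.003,0.05],
    [-1,0.1,0,0.003,0.09],
    [-1,0.137,0,0.003,0.09],
    [-1,0.137,0,0.003,0.09],
    [-1,0.137,0,0.003,0.09]
  ]
}}

```text
t: 15.4
position: [430.9, -327.6, 327.5]
ee_rot: [-1.156, 1.289, -1.288]
contact_force: [-0.7, -0.6, -0.7]
opening: 94.2
```

```bash
python3 snap.py wrist w10; python3 go.py 415 -262 100 -6
```

```text
t 15.45 pos [ 431.  -327.4  327.7] F [-0.3  0.1  0. ] open 94.2 tool z ang -6.17 down [ 0.  0. -1.]
shift [-0.063  0.228 -0.023]
twist rad -0.003
```

View pics/w10.png

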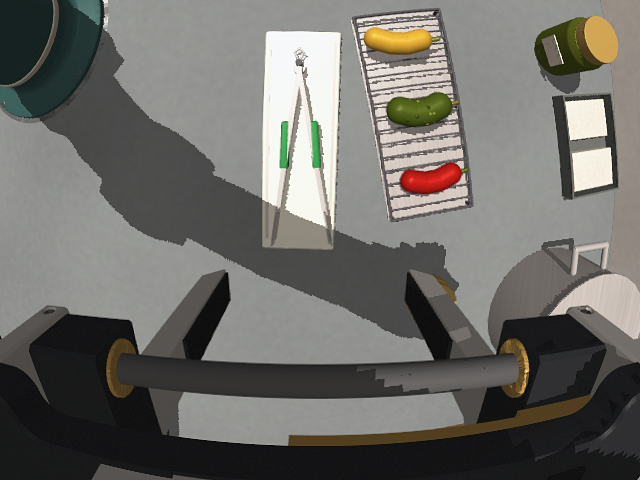

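Run:
```python
from h import *; import pickle
np.set_printoptions(precision=1,suppress=True)
m=pickle.load(open('pics/w10.pkl','rb'));im=cv2.imread('pics/w10.png');hs=cv2.cvtColor(im,cv2.COLOR_BGR2HSV)
def blobs(lo,hi,z,mn):
    mk=cv2.inRange(hs,lo,hi);q,l,st,ce=cv2.connectedComponentsWithStats(mk);r=[]
    for j in range(1,q):
        if st[j,4]>mn and st[j,0]<520:
            ys,xs=np.where(l==j);P=np.array([onz(m,u,v,z,True)[:2] for u,v in zip(xs,ys)])
            c=P.mean(0);w,V=np.linalg.eigh(np.cov(P.T));a=V[:,1];print(st[j],ce[j],c,'ang',np.degrees(np.arctan2(a[1],a[0])),'len',np.ptp(P@a),'wid',np.ptp(P@V[:,0]));r.append(c)
    return r
print('grips');g=blobs((60,150,60),(80,255,255),34,80)
print('gherkin');blobs((28,90,20),(50,255,140),38,300)
print('red');blobs((0,180,80),(6,255,255),35,300)
print('yel');blobs((15,150,120),(25,255,255),35,300)
for n,u,v in [('piv',300,62),('t1',274,243),('t2',330,243)]: print(n,onz(m,u,v,34,True))
```

```text
grips
[312 121   8  46 249] [315.5 144.2] [ 436.9 -261.1] ang 87.22422164641533 len 57.56306735834809 wid 8.395947829881834
[280 122   8  46 235] [283.5 146.4] [ 396.6 -259.2] ang 82.64554745931086 len 57.31647509335269 wid 8.918321815474883
gherkin
[ 387   92   65   35 1654] [419.1 109.7] [ 572.8 -227.8] ang -175.60630121868542 len 87.66159340057902 wid 41.32603647574112
red
[ 400  163   62   31 1262] [430.7 179. ] [ 582.5 -319. ] ang -174.64661683237338 len 85.85651283846704 wid 34.68416961102179
yel
[ 364   28   69   24 1265] [397.7  39.8] [ 556.  -133.9] ang 176.97779657382227 len 89.6203991125276 wid 31.624862172598256
piv [ 429.1 -154.    34. ]
t1 [ 368.1 -383.4   34. ]
t2 [ 441.9 -391.4   34. ]
```

```bash
python3 go.py 416.8 -260.2 80 -5.3
```

```text
t 15.45 pos [ 431.  -327.4  327.7] F [-0.3  0.1  0. ] open 94.2 tool z ang -6.17 down [ 0.  0. -1.]
shift [-0.065  0.248 -0.021]
twist rad -0.015
```

Emit:
{"method": "step_arm", "body": {
  "motion": [
    [-1,-0.03,0.04,-0.01,-0.015],
    [-1,-0.065,0.09,-0.021,-0.015],
    [-1,-0.065,0.15,-0.021,-0.015],
    [-1,-0.065,0.21,-0.021,-0.015],
    [-1,-0.065,0.22,-0.021,-0.015]
  ]
}}

```text
t: 16.08
position: [415.5, -259.8, 105.5]
ee_rot: [-1.165, 1.281, -1.273]
contact_force: [0.3, 0.3, -0.1]
opening: 94.1
```

```bash
python3 snap.py wrist w11; python3 go.py 416.8 -260.2 16 -5.3
```

```text
t 16.12 pos [ 416.3 -260.4  106.5] F [-0.   0.6 -1.2] open 94.2 tool z ang -5.32 down [-0.002  0.002 -1.   ]
shift [-0.     0.091  0.001]
twist rad -0.0
```

View pics/w11.png

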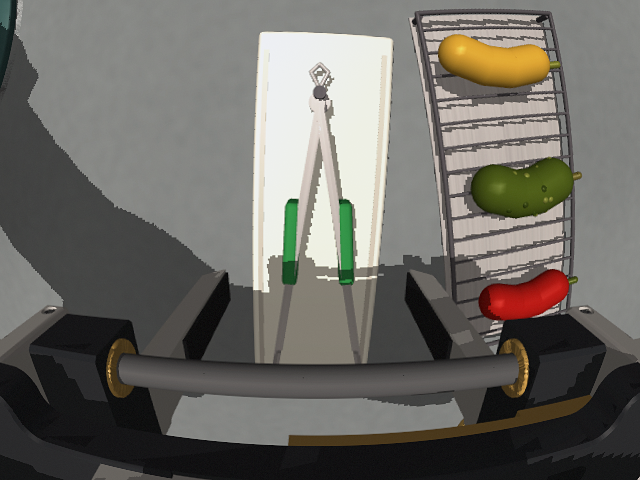

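Run:
```python
from h import *; import pickle
np.set_printoptions(precision=1,suppress=True)
m=pickle.load(open('pics/w11.pkl','rb'));im=cv2.imread('pics/w11.png');hs=cv2.cvtColor(im,cv2.COLOR_BGR2HSV)
for (lo,hi,z) in (((60,150,40),(80,255,255),33),((28,90,20),(50,255,140),38)):
    mk=cv2.inRange(hs,lo,hi);q,l,st,ce=cv2.connectedComponentsWithStats(mk)
    for j in range(1,q):
        if st[j,4]>200:
            ys,xs=np.where(l==j);P=np.array([onz(m,u,v,z,True)[:2] for u,v in zip(xs,ys)])
            c=P.mean(0);w,V=np.linalg.eigh(np.cov(P.T));a=V[:,1];print(st[j],c,np.degrees(np.arctan2(a[1],a[0])),np.ptp(P@a),P.min(0),P.max(0))
```

```text
[283 199  15  85 929] [ 396.7 -254.3] 81.12235734692634 61.825804562115934 [ 388.6 -285.4] [ 405.2 -223.9]
[339 200  14  85 988] [ 436.3 -258.4] 87.08945354581263 61.86015798336683 [ 429.3 -289.5] [ 441.6 -227.7]
[ 471  157  103   61 4567] [ 571.6 -227.4] -177.53975106001533 93.39541453128584 [ 527.6 -249.5] [ 620.9 -205. ]
```

Emit:
{"method": "step_arm", "body": {
  "motion": [
    [-1,-0.002,0.05,0,0],
    [-1,-0.002,0.08,0,0],
    [-1,-0.002,0.09,0,0],
    [-1,-0.002,0.09,0,0]
  ]
}}

```text
t: 16.62
position: [418.0, -260.0, 19.1]
ee_rot: [-1.163, 1.277, -1.279]
contact_force: [-0.5, 0.4, -0.5]
opening: 94.3
```

```bash
python3 go.py 416.5 -258 16 -5.3
```

```text
t 16.62 pos [ 418.  -260.    19.1] F [-0.5  0.4 -0.5] open 94.3 tool z ang -5.38 down [ 0.001 -0.001 -1.   ]
shift [-0.002  0.003 -0.002]
twist rad -0.001
```

Emit:
{"method": "step_arm", "body": {
  "motion": [
    [-0.4,0,0,0,0],
    [-0.2,0,0,0,0],
    [0.02,0,0,0,0],
    [0.06,0,0,0,0],
    [0.06,0,0,0,0]
  ],
  "newtons": 20
}}

```text
t: 17.25
position: [416.9, -259.6, 17.7]
ee_rot: [-1.163, 1.278, -1.278]
contact_force: [-0.4, -0.0, 2.5]
opening: 47.7
```

Emit:
{"method": "step_arm", "body": {
  "motion": [
    [0.06,0,0,0,0],
    [0.06,0,0,0,0]
  ]
}}

```text
t: 17.5
position: [417.0, -259.7, 17.7]
ee_rot: [-1.163, 1.278, -1.278]
contact_force: [-1.6, -0.4, 3.6]
opening: 44.3
```

```bash
python3 snap.py wrist w12; python3 go.py 416.5 -258 16 -5.3
```

```text
t 17.55 pos [ 417.  -259.7   17.7] F [-0.6 -0.7  3.6] open 44.0 tool z ang -5.39 down [-0.  0. -1.]
shift [-0.002  0.002 -0.001]
twist rad -0.002
```

View pics/w12.png

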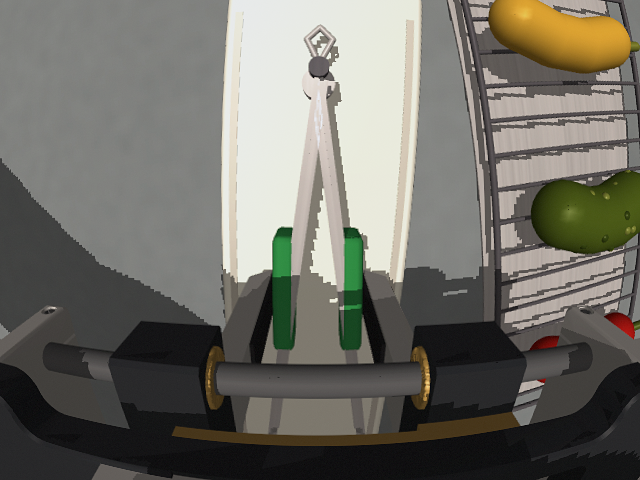

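Emit:
{"method": "step_arm", "body": {
  "motion": [
    [0.08,0,-0.005,0,0],
    [0.08,0,-0.012,0,0],
    [0.08,0,-0.025,0,0],
    [0.08,0,-0.04,0,0],
    [0.08,0,-0.04,0,0]
  ]
}}

```text
t: 18.18
position: [417.7, -260.1, 59.1]
ee_rot: [-1.163, 1.276, -1.28]
contact_force: [-0.2, -0.0, -2.8]
opening: 43.2
```

```bash
python3 snap.py wrist w13;python3 snap.py side s13; python3 go.py 416.5 -258 120 -5.3; python3 -c "
import cv2;a=cv2.imread('pics/s13.png')[130:280,290:440];b=cv2.imread('pics/w13.png');cv2.imwrite('pics/m13.png',cv2.hconcat([cv2.resize(a,(400,400)),cv2.resize(b,(400,400))]))"
```

```text
t 18.27 pos [ 417.  -259.7   57.9] F [-0.5  1.  -2.3] open 43.3 tool z ang -5.4 down [ 0. -0. -1.]
shift [-0.002 -0.062 -0.001]
twist rad -0.002
```

View pics/m13.png

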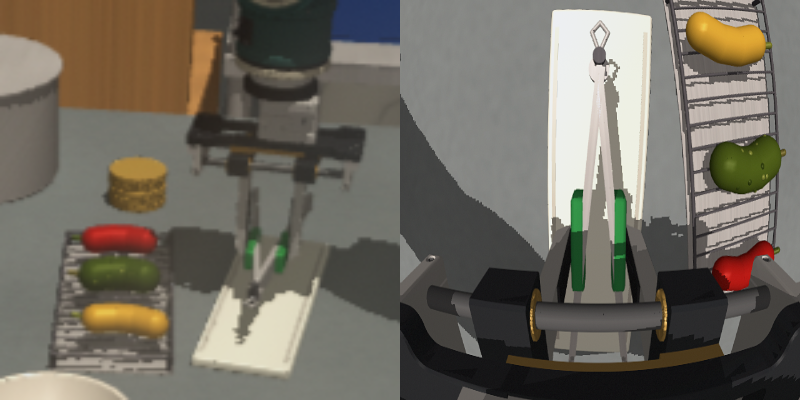

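Emit:
{"method": "step_arm", "body": {
  "motion": [
    [0.08,0,-0.03,0,-0.05],
    [0.08,0,-0.06,0,-0.18],
    [0.08,0,-0.09,0,-0.33],
    [0.08,0,-0.1,0,-0.48],
    [0.08,0,-0.1,0,-0.63]
  ]
}}

```text
t: 18.9
position: [417.2, -259.8, 158.1]
ee_rot: [-1.418, 0.802, -0.803]
contact_force: [0.7, 0.5, -0.6]
opening: 43.7
```

Emit:
{"method": "step_arm", "body": {
  "motion": [
    [0.08,0,0,0,-0.15],
    [0.08,0,0,0,-0.3],
    [0.08,0,0,0,-0.45],
    [0.08,0,0,0,-0.6],
    [0.08,0,0,0,-0.75]
  ]
}}

```text
t: 19.52
position: [416.8, -259.4, 157.1]
ee_rot: [-1.559, 0.22, -0.219]
contact_force: [-0.9, -0.6, -1.3]
opening: 43.3
```

```bash
python3 go.py 471 -234.5 150 94; python3 -c "
from h import *;print(manip.sense()['qpos'])"
```

```text
t 19.52 pos [ 416.8 -259.4  157.1] F [-0.9 -0.6 -1.3] open 43.3 tool z ang 73.96 down [-0.001  0.001 -1.   ]
shift [0.045 0.007 0.039]
twist rad -0.35
[ 0.99416055  0.28297834 -0.57780335  1.97298841  0.18972364  0.93928314
  1.61266387]
```

Emit:
{"method": "step_arm", "body": {
  "motion": [
    [0.08,0.01,0,0.01,-0.15],
    [0.08,0.025,0,0.02,-0.28],
    [0.08,0.04,0,0.034,-0.35],
    [0.08,0.045,0.0,0.039,-0.35],
    [0.08,0.045,0.0,0.039,-0.35]
  ]
}}

```text
t: 20.15
position: [471.3, -234.4, 157.4]
ee_rot: [-1.57, -0.05, 0.051]
contact_force: [-0.1, -0.2, -1.5]
opening: 43.5
```

```bash
python3 snap.py wrist w14;python3 snap.py side s14;python3 snap.py scene c14; python3 go.py 471 -234.5 150 94; python3 -c "
import cv2
a=cv2.imread('pics/s14.png')[100:300,260:460];b=cv2.imread('pics/c14.png')[80:280,170:370];cv2.imwrite('pics/m14.png',cv2.hconcat([cv2.resize(a,(400,400)),cv2.resize(b,(400,400))]))"
```

```text
t 20.3 pos [ 470.7 -235.1  157.6] F [ 0.2 -0.2 -1.8] open 43.3 tool z ang 93.65 down [-0. -0. -1.]
shift [0.    0.008 0.001]
twist rad -0.006
```

View pics/m14.png

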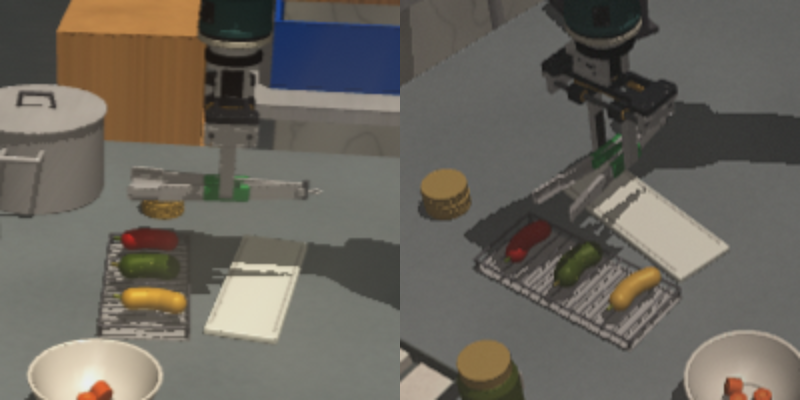

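View pics/w14.png

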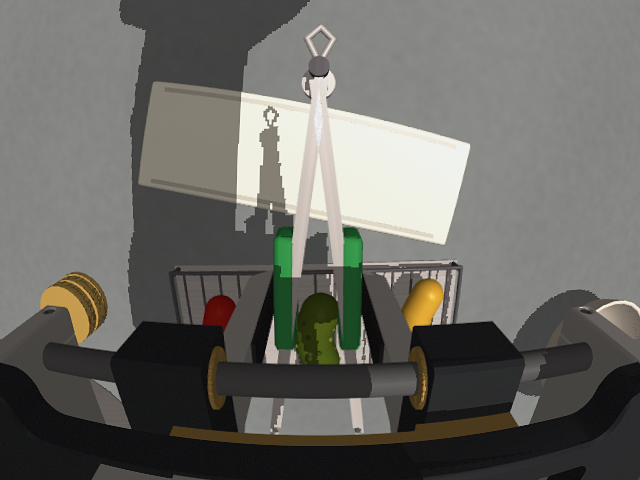

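Run:
```python
from h import *; import pickle
np.set_printoptions(precision=1,suppress=True)
s=manip.sense();p=s['position'];R=Ro.from_rotvec(s['ee_rot']).as_matrix();fx=-R[:,0]*np.sign(-R[0,0]);fz=R[:,2]
print(fx,fz)
for nm in('side','scene'):
    m=pickle.load(open('pics/%s14.pkl'%{'side':'s','scene':'c'}[nm],'rb'));im=cv2.imread('pics/%s14.png'%{'side':'s','scene':'c'}[nm])
    for a,b,c,col in((126,30,-5.7,(0,0,255)),(126,-30,-5.7,(0,0,255)),(126,30,20,(255,0,0)),(126,-30,20,(255,0,0)),(-107,0,5,(0,255,255)),(101,0,7.3,(255,0,255))):
        X=p+a*fx+b*fz+np.array([0,0,c]);q=proj(m,X).round(1);cv2.circle(im,(int(q[0]),int(q[1])),1,col,-1)
    x0,y0=(300,160) if nm=='side' else(220,130)
    cv2.imwrite(f'pics/p_{nm}.png',cv2.resize(im[y0:y0+80,x0:x0+130],None,fx=6,fy=6,interpolation=cv2.INTER_NEAREST))
a=cv2.vconcat([cv2.resize(cv2.imread('pics/p_side.png'),(480,295)),cv2.resize(cv2.imread('pics/p_scene.png'),(480,295))]);cv2.imwrite('pics/p.png',a)
```

```text
[ 1.   0.1 -0. ] [-0.1  1.  -0. ]
```

View pics/p.png

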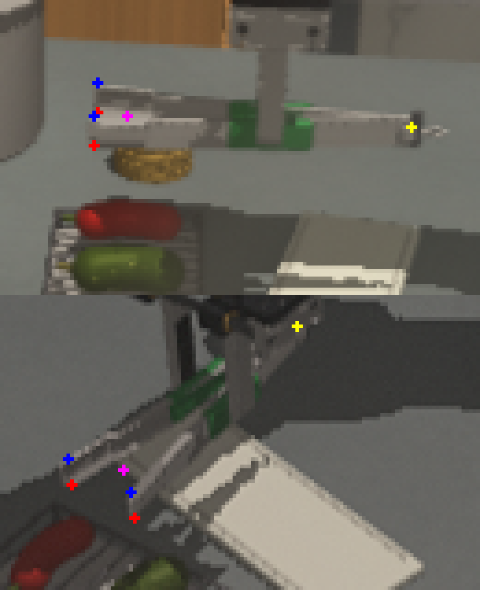

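Emit:
{"method": "step_arm", "body": {
  "motion": [
    [0.08,0,0.03,0.001,-0.006],
    [0.08,0,0.06,0.001,-0.006],
    [0.08,0,0.08,0.001,-0.006],
    [0.08,0,0.09,0.001,-0.006],
    [0.08,0,0.09,0.001,-0.006]
  ]
}}

```text
t: 20.92
position: [470.8, -233.9, 67.6]
ee_rot: [-1.57, -0.055, 0.056]
contact_force: [-0.4, -0.1, -1.0]
opening: 43.3
```

```bash
python3 snap.py side s15;python3 snap.py scene c15; python3 go.py 471 -234.5 31 94; python3 -c "
import cv2
a=cv2.imread('pics/s15.png')[180:280,290:410];b=cv2.imread('pics/c15.png')[150:250,200:320];cv2.imwrite('pics/m15.png',cv2.hconcat([cv2.resize(a,(400,400)),cv2.resize(b,(400,400))]))"
```

```text
t 21.02 pos [ 471.4 -234.    68.4] F [-0.1 -0.5 -1.3] open 43.6 tool z ang 94.06 down [ 0.001 -0.    -1.   ]
shift [-0.     0.037 -0.   ]
twist rad 0.001
```

View pics/m15.png

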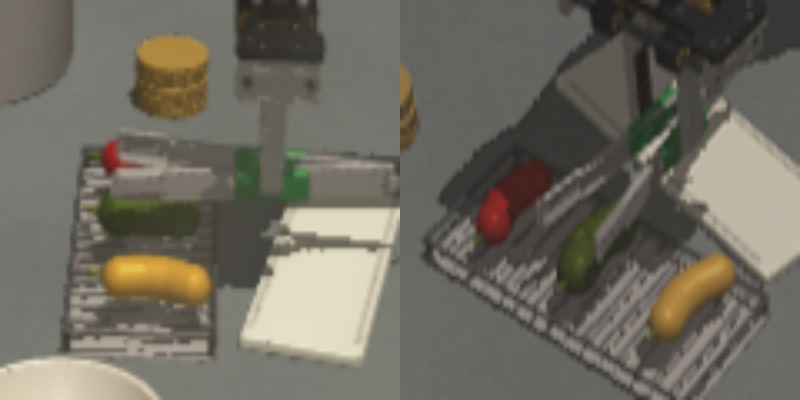

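Tips straddle the gherkin in both views. Down the rest, checking before squeezing.

Emit:
{"method": "step_arm", "body": {
  "motion": [
    [0.08,0,0.015,0,0],
    [0.08,0,0.03,0,0],
    [0.08,0,0.037,0,0],
    [0.08,0,0.037,0,0]
  ]
}}

```text
t: 21.52
position: [470.8, -233.5, 30.0]
ee_rot: [-1.569, -0.055, 0.057]
contact_force: [-0.2, 0.2, -0.6]
opening: 43.5
```

```bash
python3 snap.py side s16;python3 snap.py scene c16; python3 go.py 471 -234.5 31 94; python3 -c "
import cv2
a=cv2.imread('pics/s16.png')[180:280,290:410];b=cv2.imread('pics/c16.png')[150:250,200:320];cv2.imwrite('pics/m16.png',cv2.hconcat([cv2.resize(a,(400,400)),cv2.resize(b,(400,400))]))"
```

```text
t 21.62 pos [ 471.3 -233.7   30.8] F [ 0.2  0.1 -1. ] open 43.3 tool z ang 94.09 down [ 0.  0. -1.]
shift [-0.    -0.    -0.001]
twist rad 0.002
```

View pics/m16.png

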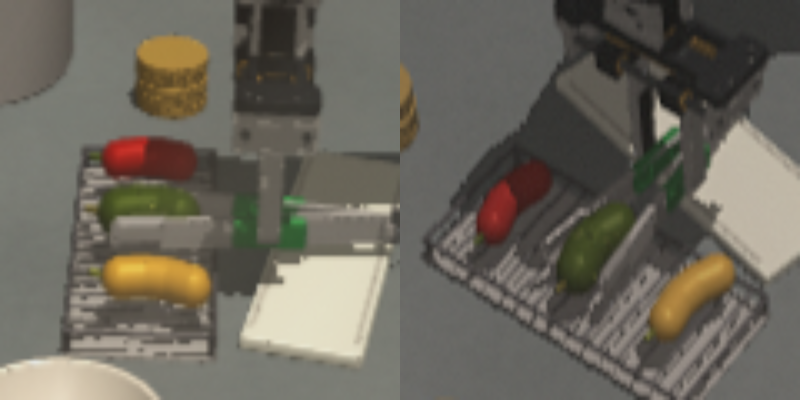

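Emit:
{"method": "step_arm", "body": {
  "motion": [
    [0.13,0,0,0,0],
    [0.18,0,0,0,0],
    [0.23,0,0,0,0],
    [0.28,0,0,0,0],
    [0.33,0,0,0,0]
  ],
  "newtons": 35
}}

```text
t: 22.25
position: [471.1, -233.8, 30.7]
ee_rot: [-1.57, -0.056, 0.056]
contact_force: [-1.2, -0.4, -1.4]
opening: 36.6
```

Emit:
{"method": "step_arm", "body": {
  "motion": [
    [0.4,0,0,0,0],
    [0.5,0,0,0,0],
    [0.6,0,0,0,0],
    [0.6,0,0,0,0]
  ],
  "newtons": 35
}}

```text
t: 22.75
position: [471.1, -233.8, 30.7]
ee_rot: [-1.57, -0.056, 0.056]
contact_force: [0.8, -0.2, -1.5]
opening: 36.5
```

```bash
python3 snap.py side s17;python3 snap.py scene c17; python3 go.py 471 -234.5 31 94; python3 -c "
import cv2
a=cv2.imread('pics/s17.png')[180:280,290:410];b=cv2.imread('pics/c17.png')[150:250,200:320];cv2.imwrite('pics/m17.png',cv2.hconcat([cv2.resize(a,(400,400)),cv2.resize(b,(400,400))]))"
```

```text
t 22.85 pos [ 471.1 -233.8   30.6] F [-0.9  0.8 -0.7] open 36.5 tool z ang 94.08 down [-0.  0. -1.]
shift [-0.    -0.    -0.001]
twist rad 0.001
```

View pics/m17.png

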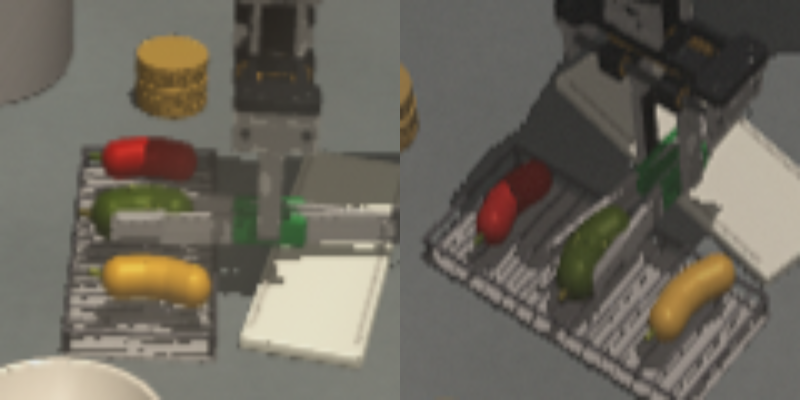

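Emit:
{"method": "step_arm", "body": {
  "motion": [
    [0.7,0,0,0,0],
    [0.7,0,-0.004,0,0],
    [0.7,0,-0.01,0,0],
    [0.7,0,-0.02,0,0],
    [0.7,0,-0.03,0,0]
  ],
  "newtons": 45
}}

```text
t: 23.48
position: [471.2, -233.9, 61.6]
ee_rot: [-1.57, -0.056, 0.056]
contact_force: [-0.5, 0.4, -1.8]
opening: 36.2
```

```bash
python3 snap.py side s18;python3 snap.py scene c18; python3 go.py 471 -234.5 31 94; python3 -c "
import cv2
a=cv2.imread('pics/s18.png')[160:280,290:410];b=cv2.imread('pics/c18.png')[130:250,200:320];cv2.imwrite('pics/m18.png',cv2.hconcat([cv2.resize(a,(400,400)),cv2.resize(b,(400,400))]))"
```

```text
t 23.57 pos [ 471.7 -234.2   62. ] F [-0.1  0.2 -2.9] open 36.1 tool z ang 94.07 down [ 0.002 -0.001 -1.   ]
shift [-0.001  0.031 -0.   ]
twist rad 0.001
```

View pics/m18.png

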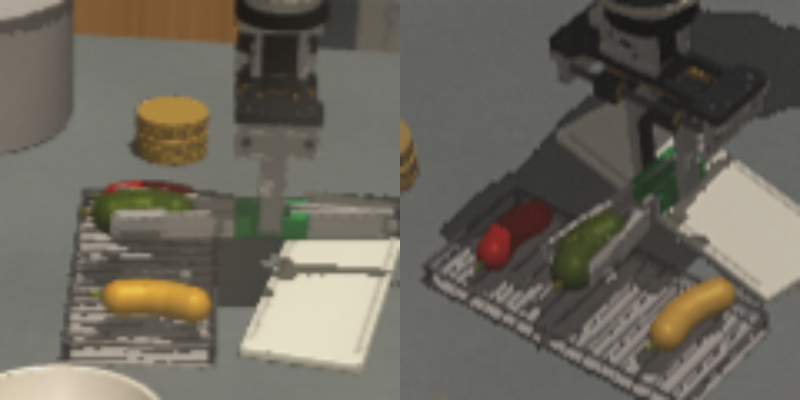

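Emit:
{"method": "step_arm", "body": {
  "motion": [
    [0.7,0,-0.015,0,0],
    [0.7,0,-0.045,0,0],
    [0.7,0,-0.08,0,0],
    [0.7,0,-0.115,0,0],
    [0.7,0,-0.14,0,0]
  ]
}}

```text
t: 24.2
position: [471.3, -233.7, 202.8]
ee_rot: [-1.571, -0.057, 0.055]
contact_force: [0.0, 0.6, -2.5]
opening: 36.8
```

```bash
python3 go.py 494.3 94.5 215 94
```

```text
t 24.2 pos [ 471.3 -233.7  202.8] F [ 0.   0.6 -2.5] open 36.8 tool z ang 94.1 down [ 0.001 -0.001 -1.   ]
shift [ 0.046 -0.012  0.326]
twist rad 0.002
```

Emit:
{"method": "step_arm", "body": {
  "motion": [
    [0.7,0.002,-0.008,0.01,0],
    [0.7,0.006,-0.012,0.035,0],
    [0.7,0.011,-0.012,0.07,0],
    [0.7,0.016,-0.012,0.11,0],
    [0.7,0.021,-0.012,0.15,0]
  ]
}}

```text
t: 24.82
position: [480.8, -80.7, 212.2]
ee_rot: [-1.57, -0.055, 0.057]
contact_force: [0.8, -0.1, -2.6]
opening: 36.5
```

Emit:
{"method": "step_arm", "body": {
  "motion": [
    [0.7,0.006,0,0.04,0],
    [0.7,0.012,0,0.08,0],
    [0.7,0.018,0,0.12,0],
    [0.7,0.022,0,0.15,0],
    [0.7,0.025,0,0.17,0]
  ]
}}

```text
t: 25.45
position: [493.4, 90.9, 212.2]
ee_rot: [-1.57, -0.057, 0.058]
contact_force: [0.5, -1.1, -2.5]
opening: 36.5
```

```bash
python3 go.py 494.3 94.5 215 94
```

```text
t 25.45 pos [493.4  90.9 212.2] F [ 0.5 -1.1 -2.5] open 36.5 tool z ang 94.2 down [-0.001  0.    -1.   ]
shift [ 0.001 -0.003  0.004]
twist rad 0.003
```

Emit:
{"method": "step_arm", "body": {
  "motion": [
    [0.7,0.001,0,0.005,0],
    [0.7,0.001,0,0.006,0],
    [0.7,0.001,0,0.006,0]
  ]
}}

```text
t: 25.82
position: [494.7, 93.9, 212.5]
ee_rot: [-1.57, -0.055, 0.055]
contact_force: [0.3, -0.5, -1.6]
opening: 36.4
```

```bash
python3 snap.py side s19;python3 snap.py scene c19; python3 go.py 494.3 94.5 215 94
python3 - <<'E'
from h import *;import pickle
np.set_printoptions(precision=1,suppress=True)
a=cv2.imread('pics/s19.png');b=cv2.imread('pics/c19.png');M={'s':pickle.load(open('pics/s19.pkl','rb')),'c':pickle.load(open('pics/c19.pkl','rb'))}
r=[]
for k,im,x0,x1,y0,y1 in(('s',a,220,380,150,300),('c',b,280,420,150,270)):
    hs=cv2.cvtColor(im,cv2.COLOR_BGR2HSV);mk=cv2.inRange(hs,(28,90,15),(50,255,150));z=np.zeros_like(mk);z[y0:y1,x0:x1]=mk[y0:y1,x0:x1]
    q,l,st,ce=cv2.connectedComponentsWithStats(z);j=1+np.argmax(st[1:,4]);print(k,st[j],ce[j]);r.append(ray(M[k],*ce[j]))
print('gherkin',tri(r))
# bowl rim top-edge fit in scene, below
cv2.imwrite('pics/m19.png',cv2.hconcat([cv2.resize(a[130:360,200:430],(400,400)),cv2.resize(b[120:350,250:480],(400,400))]))
E
```

```text
t 25.93 pos [494.8  93.9 212.6] F [ 0.2  1.1 -1.8] open 36.1 tool z ang 94.02 down [-0. -0. -1.]
shift [-0.    -0.002  0.001]
twist rad 0.0
s [228 222  28  38 877] [241.8 241.1]
c [334 212  24  28 361] [344.6 224.5]
gherkin [691.1 176.4 266.8]
```

View pics/m19.png

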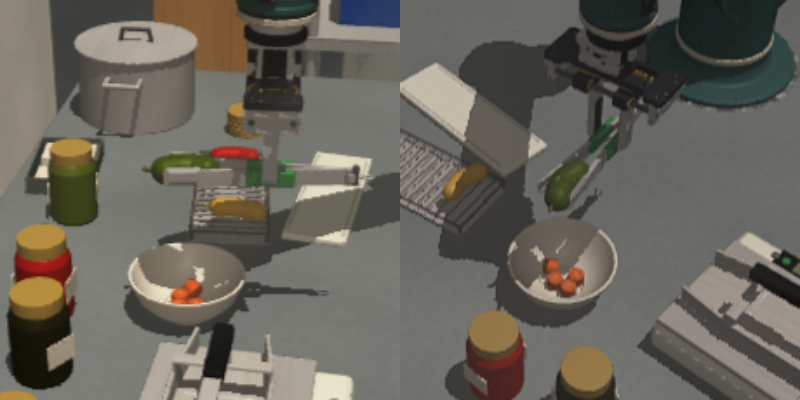

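```bash
python3 snap.py wrist w19
python3 - <<'E'
from h import *;import pickle
np.set_printoptions(precision=1,suppress=True)
a=cv2.imread('pics/s19.png');b=cv2.imread('pics/c19.png');M={'s':pickle.load(open('pics/s19.pkl','rb')),'c':pickle.load(open('pics/c19.pkl','rb'))}
r=[]
for k,im,x0,x1,y0,y1 in(('s',a,275,335,205,240),('c',b,320,420,190,250)):
    hs=cv2.cvtColor(im,cv2.COLOR_BGR2HSV);mk=cv2.inRange(hs,(28,90,15),(50,255,150));z=np.zeros_like(mk);z[y0:y1,x0:x1]=mk[y0:y1,x0:x1]
    q,l,st,ce=cv2.connectedComponentsWithStats(z);j=1+np.argmax(st[1:,4]);print(k,st[j],ce[j]);r.append(ray(M[k],*ce[j]))
print('gherkin',tri(r))
for nm in('scene','side'):
    c=M['c' if nm=='scene' else 's'];im=b if nm=='scene' else a
    cv2.imwrite(f'pics/b_{nm}.png',cv2.resize(im[240:320,300:385] if nm=='scene' else im[262:325,265:350],None,fx=8,fy=8))
E
```

```text
s [287 218  39  17 294] [304.5 223.5]
c [334 212  24  28 361] [344.6 224.5]
gherkin [603.4 102.3 227.2]
```

View pics/b_scene.png

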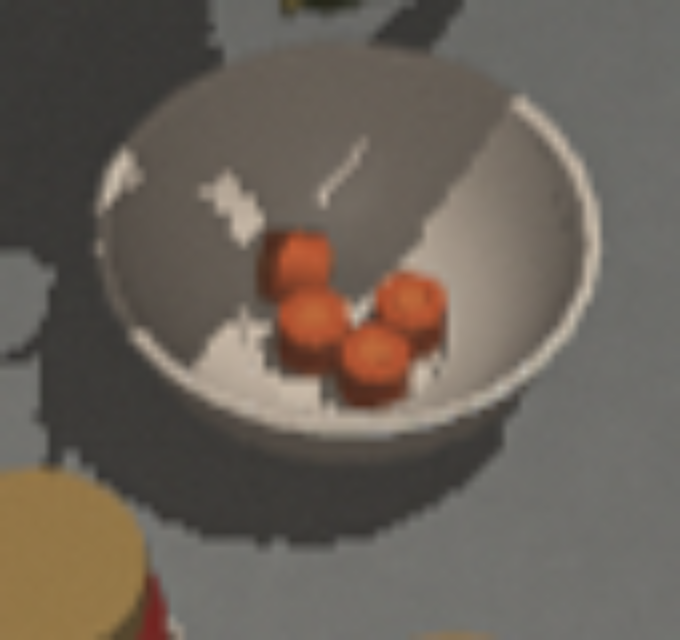

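View pics/b_side.png

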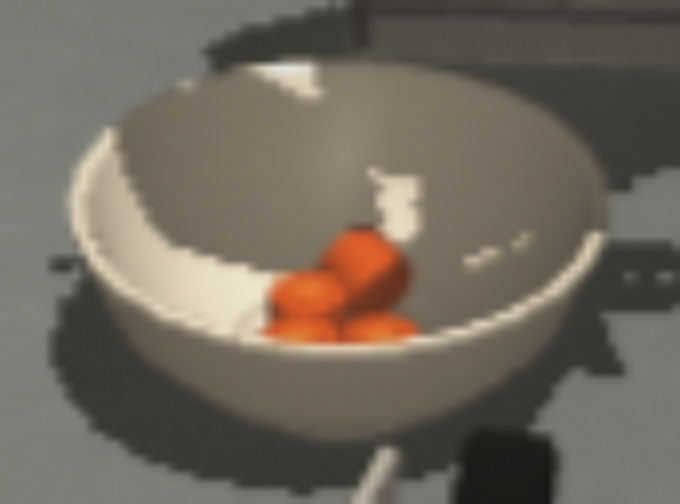

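View pics/w19.png

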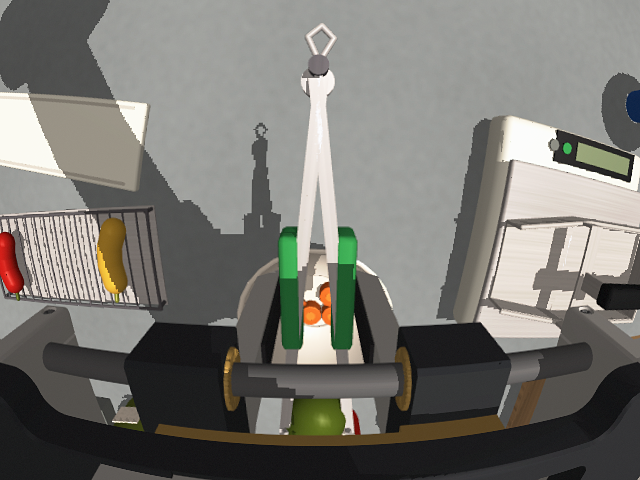

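```bash
python3 - <<'E'
from h import *
np.set_printoptions(precision=1,suppress=True)
for nm,o,pts in (('scene',(300,240),[(97,240),(600,230),(345,42),(340,430),(515,97),(135,335),(480,400)]),('side',(265,262),[(70,195),(608,205),(350,62),(340,348),(110,130),(580,265),(180,310)])):
    c=manip.camera_model(nm);P=np.array([onz(c,o[0]+u/8-.4,o[1]+v/8-.4,61)[:2] for u,v in pts])
    A=np.c_[2*P,np.ones(len(P))];x=np.linalg.lstsq(A,(P**2).sum(1),rcond=None)[0];print(nm,x[:2],np.sqrt(x[2]+x[0]**2+x[1]**2))
E
python3 -c "
import cv2;print(cv2.imwrite('pics/full.png',cv2.imread('pics/c19.png')))"
```

```text
scene [598.3  97.4] 78.59486377705824
side [598.   98.2] 77.76881750796305
True
```

View pics/full.png

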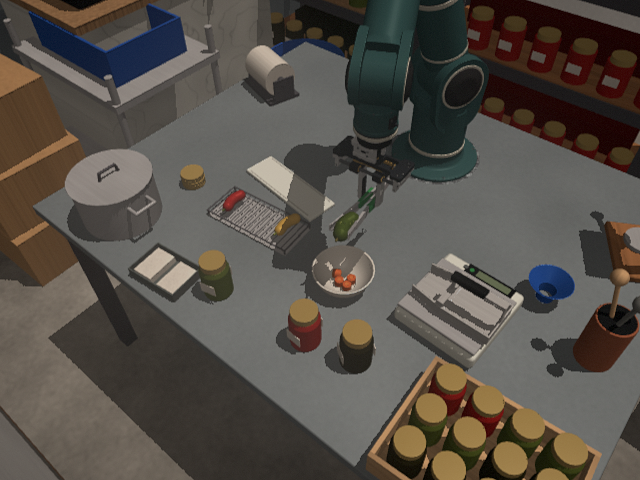

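Emit:
{"method": "step_arm", "body": {
  "motion": [
    [0.7,-0.003,0,-0.002,0],
    [0.7,-0.005,0,-0.004,0],
    [0.7,-0.005,0,-0.004,0],
    [0.7,-0.005,0,-0.004,0],
    [0.7,-0.005,0,-0.004,0]
  ]
}}

```text
t: 26.6
position: [490.1, 90.5, 212.7]
ee_rot: [-1.57, -0.056, 0.056]
contact_force: [-0.2, 0.0, -1.7]
opening: 36.7
```

```bash
python3 snap.py side s20; python3 go.py; python3 -c "
import cv2
a=cv2.imread('pics/s20.png')[130:420,180:470];cv2.imwrite('pics/m20.png',cv2.resize(a,(600,600)))"
```

```text
t 26.65 pos [490.1  90.4 212.7] F [-0.7 -0.1 -2.1] open 36.4 tool z ang 94.08 down [-0.  0. -1.]
```

View pics/m20.png

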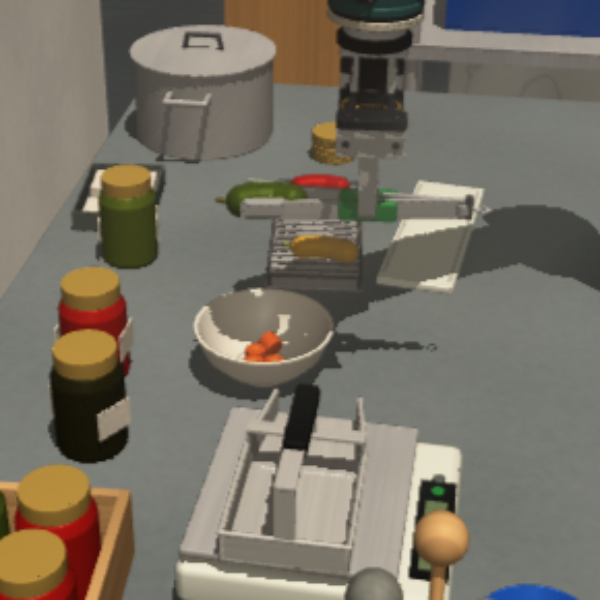

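```bash
python3 -c "
from workcell import manip
print(manip.close_job())"
```

```text
the job is handed in; nothing more can be done
None
```

I handed the job in at about 26.7 s. The four carrot chunks are in the bowl, the empty tray is back on the scale, and the tongs hold the gherkin above the bowl.

- **Tray:** The tool can't tilt, so I gripped the tray by its rear strap and eased the grip over the bowl until it pivoted about 38° mouth-down. The last close scene picture shows all four chunks in the bowl. I set the tray down mouth edge first, so it turned back level. It now sits about 5 mm further towards its back end than it started.
- **Gherkin:** The tongs closed on the gherkin and lifted it clear of the rack. Two views put its middle at about (603, 102, 227) mm, and the bowl centre at about (598, 98). I then moved it 5 mm and 4 mm to line up, so it hangs about 165 mm above the rim. I did not measure it again after that last move, only viewed it.
- **Last checks:** The final side picture shows the gherkin held still in the tongs and the tray flat on the scale. The peppers, jars and bowl look where they started. By eye, the gripper never touched any food.
- **Disagreement:** My first bowl positions differed by up to about 20 mm between views. The later rim fits agreed within 1 mm, and I used those.

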